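# Load welded post feet into a catch rack and bar it

### The job

Get the rack ready for transport: take the retaining bar off it and lay the bar on the bench, then slide every post foot on the bench into a lane of its own, its plate pushing up that lane's gravity catch, until the catch has dropped fully down behind the plate. When all feet are caught, lay the bar back across the rack, down in both notched supports and roughly centred end to end. Leave the spray can, wrench and hammer alone.

Things in the scene. Friction and masses are not known exactly. Their poses are not given: they have to be found in the camera images.
- rack: Grey steel rack fixed to the bench, 245 x 310 mm; three lanes 90 mm apart run along its x (away from the robot, entry to end stop); y left, z up. Origin on the bench at the pocket mouth. Floor plate 5 mm thick, x -150 to 95 mm; open apron without walls before x = -67. From there to x = 90 mm 10 mm walls, tops 26 mm above the bench bound lanes 80 mm wide; end stop face at x = 84.
- seat (a point): Centre of the bar when in both notches: rack x -35, y 0, 62.5 mm above the bench; axes as the rack. The two supports stand outside the walls at rack y = -148 and 148 mm (14 mm wide), notch bottoms 50 mm above the bench, a prong before and behind each notch to 68 mm; notch 31 mm wide in x.
- catch1 (a joint): Gravity catch of the right lane: steel arm 52 x 14 x 8 mm from a pivot at rack x -50 mm, 39 mm above the bench, sloping down along +x to a tip at x -4, 8 mm above the bench, over the lane's leftmost 15 mm. 0 rad = fully down at rest; about 0.33 riding on a plate (then nothing of it is above 48 mm), 1.0 at most. A plate moving along +x lifts it easily; once dropped it blocks the plate from behind.
- catch2 (a joint): The same for the middle lane (rack y = 0).
- catch3 (a joint): The same for the left lane (rack y = 90 mm).
- home1 (a point): Home point of the right lane: where the centre of a foot's underside is when the foot is caught, give or take 3 mm along the lane; on the floor plate, 5 mm above the bench, at rack x = 42.5 mm. Axes as the rack. From x = 8 mm steel lips overhang the lane 9 mm from each wall, underside 22 mm above the floor plate, so a plate can get in only by sliding on the floor.
- entry1 (a point): Set-down point of the right lane on the apron, at rack x = -108 mm, 5 mm above the bench: a foot whose underside is centred here stands clear of the walls and catch, 150 mm before home.
- home2 (a point): Home point of the middle lane: where the centre of a foot's underside is when the foot is caught, give or take 3 mm along the lane; on the floor plate, 5 mm above the bench, at rack x = 42.5 mm. Axes as the rack. From x = 8 mm steel lips overhang the lane 9 mm from each wall, underside 22 mm above the floor plate, so a plate can get in only by sliding on the floor.
- entry2 (a point): Set-down point of the middle lane on the apron, at rack x = -108 mm, 5 mm above the bench: a foot whose underside is centred here stands clear of the walls and catch, 150 mm before home.
- home3 (a point): Home point of the left lane: where the centre of a foot's underside is when the foot is caught, give or take 3 mm along the lane; on the floor plate, 5 mm above the bench, at rack x = 42.5 mm. Axes as the rack. From x = 8 mm steel lips overhang the lane 9 mm from each wall, underside 22 mm above the floor plate, so a plate can get in only by sliding on the floor.
- entry3 (a point): Set-down point of the left lane on the apron, at rack x = -108 mm, 5 mm above the bench: a foot whose underside is centred here stands clear of the walls and catch, 150 mm before home.
- foot1: Post foot: square steel plate 76 x 76 x 18 mm with a square steel tube 30 x 30 mm upright on its middle, sides parallel to the plate's; 98 mm tall in all, about 0.45 kg; the same from all four sides. Stands loose on the bench to the left of the rack. Origin: centre of the underside; z up. The tube is the grip. Two or three feet are present (absent: None).
- foot2: Another post foot, exactly like foot1.
- foot3: Another post foot, exactly like foot1.
- bar: Retaining bar: aluminium square tube 330 x 25 x 25 mm with black end caps, about 0.35 kg, lying across the rack in the two notches at the start. Its y axis runs along its length; origin: middle of its underside as built. The middle is the grip. There is free bench for it to the right of the rack.
- bar_mid (a point): The bar's centre, 12.5 mm from each side face.
- spray_can: Spray can standing beyond the work, 56 mm across, 160 mm tall; leave alone. Origin: centre of its underside.
- wrench: Wrench lying behind the rack, 200 mm long; leave alone. Origin near its middle.
- hammer: Hammer lying behind the rack, about 260 mm long; leave alone. Origin near its middle.
Not all that is in view belongs to the job. What is shaped like the foot2 but turquoise is not meant. Leave any turquoise or yellow look-alike of the foot3 alone.

How it is judged:
On the way, in this order (a step that is already met when the one before it is completed fails the run):
1. the bar is off the rack and has been laid down low, released (height (world z) of bar_mid below 0.03 m and linear speed of bar below 0.05 m/s and contact force between the fingers and bar below 0.5 N), for 0.2 s.
2. every foot is home in a lane of its own and all catches are down (((x of foot1 in the frame of home1 between -0.007 and 0.007 m and y of foot1 in the frame of home1 between -0.006 and 0.006 m and z of foot1 in the frame of home1 between -0.004 and 0.005 m) or (x of foot1 in the frame of home2 between -0.007 and 0.007 m and y of foot1 in the frame of home2 between -0.006 and 0.006 m and z of foot1 in the frame of home2 between -0.004 and 0.005 m) or (x of foot1 in the frame of home3 between -0.007 and 0.007 m and y of foot1 in the frame of home3 between -0.006 and 0.006 m and z of foot1 in the frame of home3 between -0.004 and 0.005 m)) and angle between each of foot1, foot2, foot3's own z axis and vertical below 0.06 rad and linear speed of each of foot1, foot2, foot3 below 0.03 m/s and ((x of foot2 in the frame of home1 between -0.007 and 0.007 m and y of foot2 in the frame of home1 between -0.006 and 0.006 m and z of foot2 in the frame of home1 between -0.004 and 0.005 m) or (x of foot2 in the frame of home2 between -0.007 and 0.007 m and y of foot2 in the frame of home2 between -0.006 and 0.006 m and z of foot2 in the frame of home2 between -0.004 and 0.005 m) or (x of foot2 in the frame of home3 between -0.007 and 0.007 m and y of foot2 in the frame of home3 between -0.006 and 0.006 m and z of foot2 in the frame of home3 between -0.004 and 0.005 m)) and ((x of foot3 in the frame of home1 between -0.007 and 0.007 m and y of foot3 in the frame of home1 between -0.006 and 0.006 m and z of foot3 in the frame of home1 between -0.004 and 0.005 m) or (x of foot3 in the frame of home2 between -0.007 and 0.007 m and y of foot3 in the frame of home2 between -0.006 and 0.006 m and z of foot3 in the frame of home2 between -0.004 and 0.005 m) or (x of foot3 in the frame of home3 between -0.007 and 0.007 m and y of foot3 in the frame of home3 between -0.006 and 0.006 m and z of foot3 in the frame of home3 between -0.004 and 0.005 m)) and value of joint each of catch1, catch2, catch3 below 0.07 rad), for 0.2 s.
At the end, for the whole second after the job is handed in: Each foot present sits flat in its own lane within 7 mm along and 6 mm across of the home point, upright; all catches are down (below 0.07 rad); the bar rests in both notches, its centre within 6 mm in x, 18 mm in y and 4 mm in height of the seat, square within 0.05 rad (all of step 2 and x of bar_mid in the frame of seat between -0.006 and 0.006 m and y of bar_mid in the frame of seat between -0.018 and 0.018 m and z of bar_mid in the frame of seat between -0.004 and 0.004 m and angle between the y axis of bar and the y axis of rack, either way round below 0.05 rad and linear speed of bar below 0.03 m/s); the robot touches nothing.
It fails at once if the spray can is pushed more than 30 mm (distance of spray_can from where it was at the start of the episode above 0.03 m).
It fails at once if the wrench is pushed more than 30 mm (distance of wrench from where it was at the start of the episode above 0.03 m).
It fails at once if the hammer is pushed more than 30 mm (distance of hammer from where it was at the start of the episode above 0.03 m).
Of foot1, foot2, foot3 only 2 to 3 are there at a start; the rules pass over those that are not, and their reading is None.
At some moment in a run one of foot1, foot2, foot3 may be knocked a few centimetres aside while the robot is not near it.
Once in a run the grip may slacken for a moment while it holds something.
It also fails if it takes over 210 s, if anything falls off the work surface, if the arm or the gripper's body presses on something with over 40 N, if the wrist force passes 120 N, or if a joint passes its speed limit or range.

### The arm

A 6-joint arm with a two-finger parallel gripper is mounted at the origin on the work surface. World frame = base frame: x ahead of the robot, y to its left, z up, the work surface at z = 0. Lengths are in m, angles in rad, forces in N, time in s.
With the tool pointing down it reaches from about 0.3 to 0.775 m from the base axis. Payload 14.6 kg.
Tool frame: the origin (TCP) lies on the mounting face of the last link; the fingertips stand 199 mm ahead of it and the grasp point (between the pads) lies 180 mm ahead of it; z points along the fingers, y is the line along which they close (so a half turn about z gives the same grasp; the last joint's range is limited). The gripper opens to 94 mm and grips with 3 to 60 N. Pads are 16 mm wide; open, the fingers measure 119 mm over their backs; the gripper's body (75 mm by 177 mm) begins 78 mm behind the grasp point.
Start: joints at [-1.328, 0.3, 1.521, -0, 1.321, -0.067], TCP at [0.168, -0.524, 0.405] pointing down, gripper open.
Joint ranges: [-3.03, 3.03], [-0.79, 2.21], [0.23, 2.52], [-1.04, 4.18], [0, 3.07], [-2.55, 2.55]. Speed limits (rad/s): [2.22, 2.22, 2.57, 3.14, 3.14, 3.14].

### API

Orientations are given as [roll, pitch, yaw] about the fixed x, y, z axes, in that order (R = Rz(yaw) Ry(pitch) Rx(roll)).
In Python, from station import telemetry, cams, workorder, finder gives the robot as it stands.
- The arm moves only by the tool jog_arm, never from a script. Its argument "rows" is a list of rows, each an object with "gripper": the finger opening in m, from 0 to 0.094; "slide": the shift along the tool's x, y, z in m, a list of three; "spin": the turn about the tool's z in rad. In form: [{"gripper": gripper, "slide": [tx, ty, tz], "spin": spin}, ...]. A call has 1 to 8 rows; each row is the pose to reach, as a shift and turn from the pose commanded when the call began, along the tool's axes at that moment; what a row does not reach only later rows make up. A row lasts 1/10 s, in which the tool goes at most 50 mm and 8.59 degrees, less where a joint would pass 70% of its speed; a pose out of reach is approached as far as the arm can. A call with a gripper value outside its range is refused whole. The fingers move at their own pace and stop on an object; "squeeze" is the grip in N (left out, the last holds). Time passes only in rows, so rows that repeat a pose let the fingers close. It gives the time, the measured TCP pose, the force, the opening and the grip force at its end, in the units of the state.
- telemetry.get_obs(): the state, without advancing time (a new reading comes with each control period).
- cams.camera(name): name is "scene" or "top" or "wrist"; returns (picture, depth): 480x640x3 uint8, red, green, blue; 480x640 float32, m along the optical axis (not along the pixel's ray), 0 where there is no reading.
- cams.camera_info(name): a dict with "camera_matrix" (3x3 intrinsics, pixels), "R" (3x3) and "t" (3): a world point X has camera coordinates R X + t; the wrist camera has in their place "tool_from_camera" (4x4, takes a point from camera to tool coordinates, whose origin is the TCP and whose axes are the flange's). Camera axes: x right, y down, z forward; pixel columns grow to the right and rows downward; lengths in m; the calibration is good to about 2 mm. A picture is of the moment at which its call begins: read the wrist's pose just before it. camera_info takes no time and is no camera call.
- workorder.hand_in(): hands the job in; it is judged then, once.
Trained networks look in the newest picture that a camera, given by its name, has taken for a name from the list of things; names that differ only in an ending like _2 or _b are one class to them, and where a whole thing is asked for, a point or a joint stands for the part that bears it (a point fixed in the world has none). Each returns a list of dicts, best first, with "confidence" (0 to 1); they miss things now and then, are a little off and sometimes report something else, mostly with a low value. They report only what shows in the picture. A call takes as long as a camera call. They do not tell look-alikes from the thing itself.
- finder.find_in(target, camera): "point" ([x, y, z] in m, in world coordinates, good to about 4 mm: the middle of the surface that is visible of it).
- finder.masks_of(target, camera): "region" (480x640 bool, what is visible of it).
The state is a dict: "time_s": time; "qpos": joint angles; "joint_vel": joint speeds; "tau": joint torques, N m; "ee_pos": TCP position; "eef_rot": TCP orientation; "force": force on the tool from outside, world axes, zero at the start; "moment": the same for the moment, N m; "grip_width": finger opening in m; "grip_force": force on a finger pad.
Only numpy, scipy, OpenCV 4.12 (cv2) and the standard library are available. Lean on these libraries where they do the work, as an engineer would, in place of code of your own. Each camera call takes 0.05 s, during which the arm holds its last target. There are 200 camera calls.

## Working session

There is one attempt and no reset: what is moved stays moved. The work goes in short steps, Python scripts to look and compute and a tool call to move; the robot and the scene stay as the last step left them, time stands still between calls to the robot, and variables do not carry over. Pictures are saved under pics/ and viewed, at most 14 in all, crops included, and the job is handed in when it is done.

Besides the shell and the picture viewer there is one more tool, called after "Call:" as name([rows], argument=value, ...), one row to a line, values as JSON. jog_arm: Moves the arm, as the interface text tells. Its arguments: {"type":"object","properties":{"rows":{"type":"array","items":{"type":"object","properties":{"gripper":{"type":"number"},"slide":{"type":"array","items":{"type":"number"}},"spin":{"type":"number"}}}},"squeeze":{"type":"number"}},"required":["rows"]}

```bash
mkdir -p pics; ls; python3 - <<'E'
from station import telemetry,cams,finder
import cv2,numpy as np
o=telemetry.get_obs();print(o)
for n in ("scene","top"):
    p,d=cams.camera(n);cv2.imwrite(f"pics/{n}0.png",p[:,:,::-1])
    i=cams.camera_info(n);print(n,np.round(i["camera_matrix"],1).tolist(),np.round(i["R"],3).tolist(),np.round(i["t"],3))
    for t in ("rack","foot1","bar","catch1"):
        print(t,[(np.round(f["point"],3).tolist(),round(f["confidence"],2)) for f in finder.find_in(t,n)])
print(cams.camera_info("wrist"))
E
```

```text
pics
{'time_s': 0.0, 'qpos': array([-1.32760320e+00,  3.00482990e-01,  1.52156846e+00,  8.17276264e-06,
        1.32071343e+00, -6.66052695e-02]), 'joint_vel': array([ 0.0010648 , -0.00037855,  0.00203861,  0.00199176,  0.00032711,
       -0.00033847]), 'tau': array([ 9.97265524e-04, -5.31803799e+01, -3.52736270e+01,  7.09080650e-02,
        2.43729103e-02, -1.09736650e-04]), 'ee_pos': array([ 0.16766472, -0.52379101,  0.40408501]), 'eef_rot': array([-3.14042356e+00, -8.59171731e-05,  3.09796321e-01]), 'force': array([ 0.21201684, -0.4296259 , -0.0450639 ]), 'moment': array([-0.00192309, -0.01610428,  0.02924294]), 'grip_force': 0.0, 'grip_width': 0.09381246248591689}
scene [[468.9, 0.0, 315.6], [0.0, 468.9, 225.0], [0.0, 0.0, 1.0]] [[-0.037, 0.999, 0.013], [0.729, 0.036, -0.684], [-0.684, -0.016, -0.73]] [-0.149 -0.338  1.381]
rack [([0.591, -0.062, 0.003], 0.6), ([0.549, -0.048, 0.079], 0.27)]
foot1 [([0.588, 0.251, 0.021], 0.97), ([0.314, 0.281, 0.017], 0.97), ([0.36, 0.428, 0.021], 0.86), ([0.691, 0.495, 0.016], 0.8), ([0.455, 0.245, 0.017], 0.75), ([0.532, 0.375, 0.014], 0.72), 
[... 561 characters left out ...]
[0.335, 0.143, 0.02], 0.71), ([0.344, 0.42, 0.019], 0.68), ([0.513, 0.374, 0.018], 0.66)]
bar [([0.536, -0.052, 0.074], 0.8)]
catch1 [([0.529, -0.114, 0.043], 0.53)]
{'camera_matrix': array([[334.49882517,   0.        , 319.28318861],
       [  0.        , 334.49882517, 238.39927128],
       [  0.        ,   0.        ,   1.        ]]), 'tool_from_camera': array([[ 8.47821594e-04, -9.61028054e-01, -2.76449563e-01,
         8.07251995e-02],
       [ 9.99999586e-01,  7.23689230e-04,  5.51042980e-04,
         8.45071680e-04],
       [-3.29504192e-04, -2.76449915e-01,  9.61028270e-01,
         1.95145102e-02],
       [ 0.00000000e+00,  0.00000000e+00,  0.00000000e+00,
         1.00000000e+00]])}
```

View pics/scene0.png

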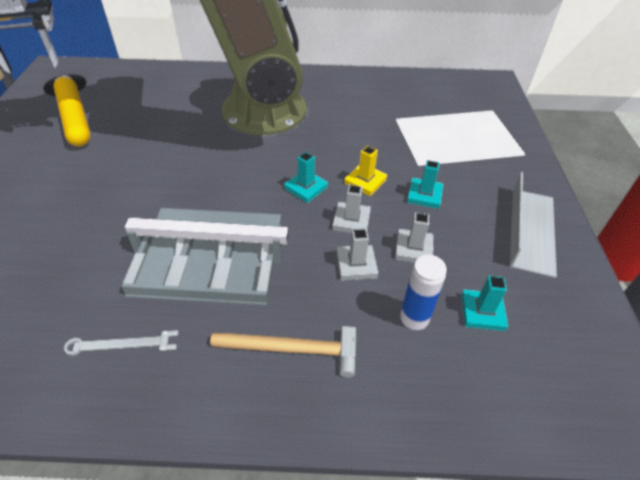

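View pics/top0.png

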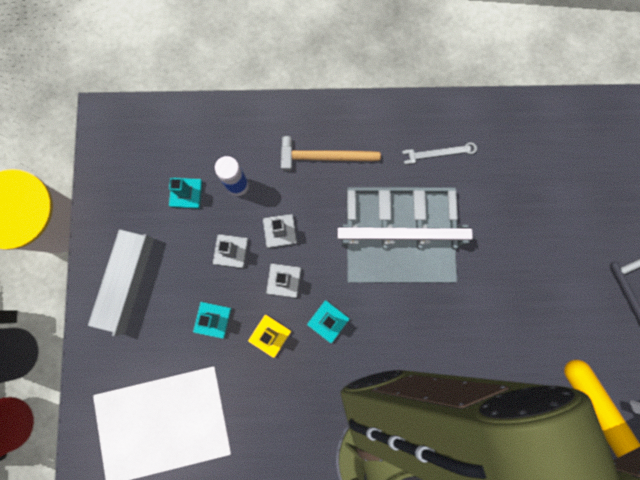

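The scene image shows three grey feet at about (352,207), (415,235) and (357,253). The turquoise and yellow ones are decoys, and the bar spans (130–285, 230). In the top image the grey feet are at (284,280), (230,250) and (279,230), the bar runs (338–472, 234) and the rack covers (347–457, 187–282).

```bash
cat > h.py <<'E'
from station import telemetry,cams,finder
import cv2,numpy as np
from scipy.spatial.transform import Rotation as Ro
def tool():
    o=telemetry.get_obs();T=np.eye(4);T[:3,:3]=Ro.from_euler('xyz',o["eef_rot"]).as_matrix();T[:3,3]=o["ee_pos"];return T
def cloud(n,save=None):
    T=tool();p,d=cams.camera(n);i=cams.camera_info(n);K=i["camera_matrix"]
    if save: cv2.imwrite(f"pics/{save}.png",p[:,:,::-1])
    v,u=np.mgrid[:480,:640];c=np.stack([(u-K[0,2])/K[0,0]*d,(v-K[1,2])/K[1,1]*d,d],-1)
    if n=="wrist":
        M=T@i["tool_from_camera"];X=c@M[:3,:3].T+M[:3,3]
    else: X=(c-i["t"])@i["R"]
    X[d==0]=np.nan
    return p,X
def rect(P):
    (c,s,a)=cv2.minAreaRect(P[:,:2].astype(np.float32)*1000)
    return np.round(c,1),np.round(s,1),round(a,1)
def sat(p): 
    return cv2.cvtColor(p,cv2.COLOR_RGB2HSV)[...,1]
def feet(p,X,centers,r=.075,s_max=70):
    for c in centers:
        m=(np.hypot(X[...,0]-c[0],X[...,1]-c[1])<r)&(sat(p)<s_max)
        pl=X[m&(X[...,2]>.011)&(X[...,2]<.03)];tp=X[m&(X[...,2]>.085)&(X[...,2]<.11)]
        print("plate",len(pl),rect(pl) if len(pl)>9 else "",np.round(np.median(pl[:,2]),4) if len(pl) else "","| top",len(tp),rect(tp) if len(tp)>9 else "",np.round(np.median(tp[:,2]),4) if len(tp) else "")
E
python3 - <<'E'
from h import *
C=[(.433,.249),(.513,.374),(.558,.252)]
for n in ("scene","top"):
    p,X=cloud(n);print(n);feet(p,X,C)
    z=X[...,2];near=(X[...,0]>.35)&(X[...,0]<.75)&(abs(X[...,1]+.06)<.22)
    b=X[near&(z>.07)&(z<.085)];print("bar",rect(b),np.median(b[:,2]))
    w=X[near&(z>.0205)&(z<.030)];print("wall",rect(w),np.median(w[:,2]))
    f=X[near&(z>.003)&(z<.0085)];print("floor",rect(f),len(f))
    t=X[(z>-.02)&(z<.003)&(X[...,0]>.3)&(X[...,0]<.8)&(abs(X[...,1])<.5)];print("bench z",np.median(t[:,2]))
E
```

```text
scene
plate 653 (array([440.7, 247.2]), array([75.9, 81.3]), 81.0) 0.0184 | top 181 (array([442.7, 247.2]), array([29.8, 30.1]), 82.1) 0.0979
plate 717 (array([519.4, 380.6]), array([75.8, 77.5]), 82.2) 0.0183 | top 223 (array([519.7, 381.3]), array([30.2, 32.5]), 81.6) 0.0979
plate 855 (array([569.3, 255.7]), array([78.3, 76.7]), 7.4) 0.0185 | top 249 (array([568.3, 255.5]), array([33.5, 30.5]), 6.7) 0.0978
bar (array([519.2,  -2.6]), array([178.6, 415. ]), 27.3) 0.07532736034683304
wall (array([510.3, -28.6]), array([368.1, 326.7]), 88.7) 0.026186612222852342
floor (array([550.3, -60.4]), array([439. , 399.2]), 90.0) 6716
bench z 0.0005452250111617382
top
plate 715 (array([438. , 248.7]), array([76.3, 76.1]), 81.0) 0.0186 | top 168 (array([437.9, 248.8]), array([30.1, 29.9]), 80.7) 0.0987
plate 652 (array([516.4, 382.7]), array([76.8, 76.6]), 81.7) 0.0187 | top 176 (array([516.1, 382.4]), array([30.1, 30.1]), 81.1) 0.0982
plate 652 (array([565.8, 257.1]), array([77.2, 76.1]), 7.1) 0.0188 | top 168 (array([565.6, 256.9]), array([30.1, 30.2]), 6.4) 0.0985
bar (array([517. ,  -5.1]), array([173.5, 410.8]), 25.3) 0.0757246704054857
wall (array([516.8, -47.6]), array([318.3, 426.5]), 75.2) 0.02672090250112545
floor (array([550., -60.]), array([399.8, 439.9]), 0.0) 7794
bench z 0.00041028951902694
```

Call:
jog_arm([
  {"gripper":0.06,"slide":[0.458,-0.34,-0.015],"spin":-1.26},
  {"gripper":0.06,"slide":[0.458,-0.34,-0.015],"spin":-1.26},
  {"gripper":0.06,"slide":[0.458,-0.34,-0.015],"spin":-1.26},
  {"gripper":0.06,"slide":[0.458,-0.34,-0.015],"spin":-1.26},
  {"gripper":0.06,"slide":[0.458,-0.34,-0.015],"spin":-1.26},
  {"gripper":0.06,"slide":[0.458,-0.34,-0.015],"spin":-1.26},
  {"gripper":0.06,"slide":[0.458,-0.34,-0.015],"spin":-1.26},
  {"gripper":0.06,"slide":[0.458,-0.34,-0.015],"spin":-1.26},
])

```text
time_s: 1.4
ee_pos: [0.4015, -0.197, 0.4155]
eef_rot: [3.141, 0.0, 1.516]
force: [0.9, -0.9, 0.6]
grip_width: 0.0603
grip_force: 0.0
```

```bash
cat >> h.py <<'E'
def to(x,y,z,yaw):
    "remaining jog to grasp point (x,y,z), yaw"
    T=tool();cy=np.arctan2(T[1,0],T[0,0]);d=T[:3,:3].T@(np.array([x,y,z+.18])-T[:3,3])
    s=(yaw-cy+np.pi)%(2*np.pi)-np.pi
    print("slide",np.round(d,4).tolist(),"spin",round(-s,4),"rows",int(np.ceil(max(np.linalg.norm(d)/.05,abs(s)/.15))),"q6",telemetry.get_obs()["qpos"][5].round(2))
E
python3 -c "
from h import *
print(telemetry.get_obs())
to(.5,-.06,.24,1.571)"
```

```text
{'time_s': 1.4, 'qpos': array([-5.38108368e-01,  5.86518319e-02,  1.77954892e+00,  1.92664046e-05,
        1.30259440e+00, -4.83153973e-01]), 'joint_vel': array([ 1.12603877,  0.12956604, -0.16568405,  0.00239187,  0.03525501,
       -0.36932129]), 'tau': array([ -8.58608902, -41.64542198, -32.56927371,   0.08232274,
         0.1650435 ,   0.77440621]), 'ee_pos': array([ 0.40148222, -0.19700404,  0.41554671]), 'eef_rot': array([3.14087780e+00, 3.54045841e-04, 1.51583671e+00]), 'force': array([ 0.85308726, -0.87972727,  0.64111587]), 'moment': array([-0.08422639, -0.06811501,  0.06302823]), 'grip_force': 0.0, 'grip_width': 0.06034166000188155}
slide [0.1422, 0.0908, -0.0044] spin -0.0552 rows 4 q6 -0.48
```

Call:
jog_arm([
  {"gripper":0.06,"slide":[0.12,0.075,0],"spin":-0.05},
  {"gripper":0.06,"slide":[0.12,0.075,0],"spin":-0.05},
  {"gripper":0.06,"slide":[0.12,0.075,0],"spin":-0.05},
  {"gripper":0.06,"slide":[0.12,0.075,0],"spin":-0.05},
  {"gripper":0.06,"slide":[0.12,0.075,0],"spin":-0.05},
  {"gripper":0.06,"slide":[0.12,0.075,0],"spin":-0.05},
])

```text
time_s: 2.0
ee_pos: [0.4826, -0.0844, 0.4152]
eef_rot: [-3.141, 0.0, 1.559]
force: [0.2, -0.5, -0.0]
grip_width: 0.0597
grip_force: 0.0
```

```bash
python3 - <<'E'
from h import *
p,X=cloud("wrist","w1")
T=tool();print(np.round(T,4))
z=X[...,2]
near=(X[...,0]>.35)&(X[...,0]<.75)&(abs(X[...,1]+.06)<.2)&(sat(p)<70)
b=X[near&(z>.071)&(z<.08)];print("bar",rect(b),np.median(b[:,2]),len(b))
w=X[near&(z>.0225)&(z<.030)];print("wall",rect(w),np.median(w[:,2]))
f=X[near&(z>.003)&(z<.0085)];print("floor",rect(f),len(f))
s=X[near&(z>.063)&(z<.0705)];print("prong",len(s),np.round(s[::max(1,len(s)//12)],3).tolist())
for n in ("bar","rack"):print(n,[(np.round(f["point"],3).tolist(),round(f["confidence"],2)) for f in finder.find_in(n,"wrist")])
vis=np.zeros((480,640),np.uint8);vis[near]=np.clip(z[near]*2500,0,255).astype(np.uint8)
cv2.imwrite("pics/w1z.png",vis)
E
```

```text
[[ 1.240e-02  9.999e-01  0.000e+00  4.825e-01]
 [ 9.999e-01 -1.240e-02 -1.000e-04 -8.460e-02]
 [-1.000e-04  0.000e+00 -1.000e+00  4.152e-01]
 [ 0.000e+00  0.000e+00  0.000e+00  1.000e+00]]
bar (array([547.6, -55.4]), array([326.9,  33.5]), 88.2) 0.07547519499019445 8501
wall (array([588.2, -59.4]), array([308.5, 152.1]), 88.5) 0.026560281094387184
floor (array([556.2, -53. ]), array([366.3, 391.5]), 88.3) 35628
prong 852 [[0.536, 0.109, 0.069], [0.528, 0.095, 0.07], [0.525, 0.092, 0.068], [0.565, 0.09, 0.068], [0.53, 0.087, 0.069], [0.525, 0.084, 0.068], [0.535, 0.075, 0.063], [0.534, 0.03, 0.07], [0.532, -0.024, 0.069], [0.53, -0.095, 0.063], [0.528, -0.166, 0.069], [0.521, -0.202, 0.068]]
bar [([0.54, -0.009, 0.076], 0.83)]
rack [([0.571, -0.032, 0.004], 0.6), ([0.538, -0.009, 0.075], 0.44)]
```

View pics/w1.png

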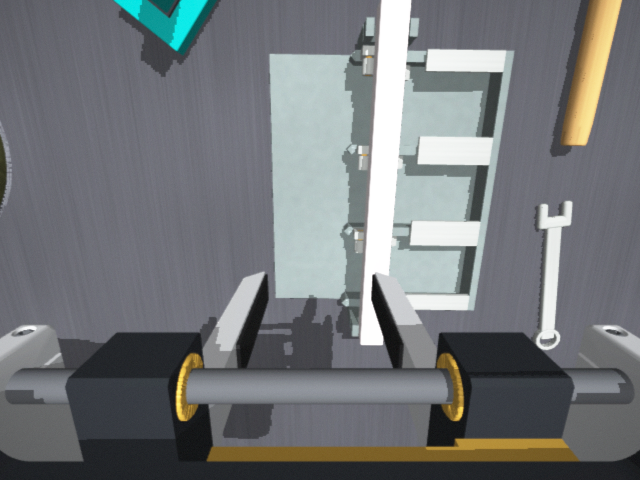

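Call:
jog_arm([
  {"gripper":0.06,"slide":[0.065,0.062,0],"spin":0},
  {"gripper":0.06,"slide":[0.065,0.062,0],"spin":0},
  {"gripper":0.06,"slide":[0.065,0.062,0],"spin":0},
  {"gripper":0.06,"slide":[0.065,0.062,0],"spin":0},
  {"gripper":0.06,"slide":[0.065,0.062,0],"spin":0},
])

```text
time_s: 2.65
ee_pos: [0.5451, -0.0204, 0.4152]
eef_rot: [-3.141, 0.0, 1.559]
force: [0.5, -0.3, 1.2]
grip_width: 0.06
grip_force: 0.0
```

```bash
cat > rk.py <<'E'
from h import *
import sys
def edge(n,save=None):
    p,X=cloud(n,save);z=X[...,2]
    g=(X[...,0]>.35)&(X[...,0]<.75)&(abs(X[...,1]+.06)<.2)&(sat(p)<80)
    m=(g&(z>.0028)&(z<.0082)).astype(np.uint8)
    m=cv2.morphologyEx(m,cv2.MORPH_OPEN,np.ones((5,5)));_,l,s,_=cv2.connectedComponentsWithStats(m)
    F=X[l==1+np.argmax(s[1:,4])]
    fx=[];ys=np.arange(-.17,.06,.01)
    for y in ys:
        q=F[abs(F[:,1]-y)<.005];fx.append(np.percentile(q[:,0],.5) if len(q)>5 else np.nan)
    fx=np.array(fx);k=np.isfinite(fx);k&=abs(fx-np.nanmedian(fx))<.012
    a,b=np.polyfit(ys[k],fx[k],1);print(n,"front edge x=%.4f+%.4f*y"%(b,a),"resid",np.std(fx[k]-a*ys[k]-b).round(4),k.sum())
    ap=F[(F[:,0]<b+.06)];print(" apron y",np.percentile(ap[:,1],[.3,99.7]).round(4),"xmid",ap[:,0].mean().round(3))
    r=g&(z>.0245)&(z<.030)
    lp=X[r&(X[...,0]>.57)&(X[...,0]<.67)]
    for c in (-.145-.045,-.1,-.01,.075):
        q=lp[abs(lp[:,1]-c)<.035]
        if len(q)>20: print(" lip",rect(q),len(q))
    B=X[g&(z>.0725)&(z<.079)]
    bx=[];yb=np.arange(-.2,.08,.01)
    for y in yb:
        q=B[abs(B[:,1]-y)<.005];bx.append(np.median(q[:,0]) if len(q)>5 else np.nan)
    bx=np.array(bx);k=np.isfinite(bx);a2,b2=np.polyfit(yb[k],bx[k],1)
    print(" bar x=%.4f+%.4f*y"%(b2,a2),"y ends",np.percentile(B[:,1],[.3,99.7]).round(4),"z",np.median(B[:,2]).round(4))
if __name__=="__main__":
    for n in sys.argv[1:]: edge(n)
E
python3 - <<'E'
from rk import *
print(np.round(tool()[:3,3],4)); edge("wrist","w2"); edge("top"); edge("scene")
E
```

```text
[ 0.5451 -0.0204  0.4152]
wrist front edge x=0.4309+0.0246*y resid 0.0002 19
 apron y [-0.1947  0.0837] xmid 0.462
 lip (array([ 595.6, -184.4]), array([56.9, 16.2]), 20.8) 112
 lip (array([616.4, -98.9]), array([69.2, 91.8]), 88.7) 209
 lip (array([617.9,  -8.6]), array([69.6, 93.7]), 88.4) 245
 lip (array([619.4,  66.2]), array([ 23.7, 102.5]), 73.8) 239
 bar x=0.5455+0.0313*y y ends [-0.1819  0.1095] z 0.0754
top front edge x=0.4370+0.0179*y resid 0.0001 3
 apron y [-0.0382 -0.0219] xmid 0.442
 lip (array([619.8,  -9.2]), array([60.2, 97.4]), 88.1) 69
 lip (array([621.9,  74.3]), array([33.3, 99.6]), 74.0) 57
 bar x=0.5431+0.0241*y y ends [-0.0309  0.1113] z 0.0757
scene front edge x=0.6830+1.0342*y resid 0.0 2
 apron y [-0.1896 -0.1314] xmid 0.569
 lip (array([ 619.9, -179.2]), array([99.5, 46.3]), 0.7) 86
 lip (array([ 620.1, -100.6]), array([66.2, 99.8]), 89.5) 80
 lip (array([623.2,  -6.1]), array([ 46.1, 101.2]), 77.2) 54
 lip (array([617.7,  75.3]), array([22.7, 99.1]), 80.5) 51
 bar x=0.5478+0.0305*y y ends [-0.2191  0.1092] z 0.0756
```

View pics/w2.png

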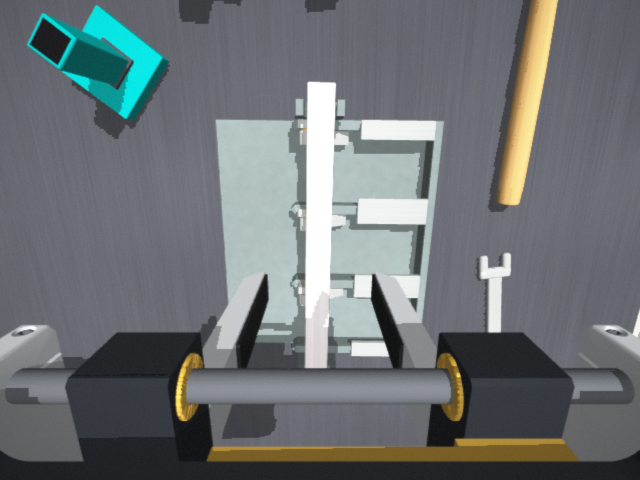

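The wrist image shows the bar's top face from (320,85) to (316,368) and the rack apron's front edge at col ~220. This places the rack origin near (0.5795, -0.0584), yaw about -0.026. The bar centre is at about (0.5437, -0.055, 0.063).

Call:
jog_arm([
  {"gripper":0.06,"slide":[-0.0346,-0.001,0.03],"spin":0.015},
  {"gripper":0.06,"slide":[-0.0346,-0.001,0.08],"spin":0.015},
  {"gripper":0.06,"slide":[-0.0346,-0.001,0.12],"spin":0.015},
  {"gripper":0.06,"slide":[-0.0346,-0.001,0.145],"spin":0.015},
  {"gripper":0.06,"slide":[-0.0346,-0.001,0.1617],"spin":0.015},
  {"gripper":0.06,"slide":[-0.0346,-0.001,0.1617],"spin":0.015},
  {"gripper":0.06,"slide":[-0.0346,-0.001,0.1617],"spin":0.015},
], squeeze=30)

```text
time_s: 3.5
ee_pos: [0.5443, -0.0543, 0.2542]
eef_rot: [3.141, 0.0, 1.544]
force: [0.1, 0.6, 1.2]
grip_width: 0.0603
grip_force: 0.0
```

Call:
jog_arm([
  {"gripper":0.0,"slide":[0,0,0],"spin":0},
  {"gripper":0.0,"slide":[0,0,0],"spin":0},
  {"gripper":0.0,"slide":[0,0,0],"spin":0},
  {"gripper":0.0,"slide":[0,0,0],"spin":0},
  {"gripper":0.0,"slide":[0,0,0],"spin":0},
  {"gripper":0.0,"slide":[0,0,0],"spin":0},
])

```text
time_s: 4.1
ee_pos: [0.5442, -0.054, 0.2536]
eef_rot: [-3.141, -0.0, 1.545]
force: [-2.0, 0.4, 5.0]
grip_width: 0.0249
grip_force: 30.0
```

```bash
python3 -c "
from h import *
print(np.round(tool(),4))"
```

```text
[[ 2.610e-02  9.997e-01 -3.000e-04  5.442e-01]
 [ 9.997e-01 -2.610e-02  0.000e+00 -5.400e-02]
 [ 0.000e+00 -3.000e-04 -1.000e+00  2.536e-01]
 [ 0.000e+00  0.000e+00  0.000e+00  1.000e+00]]
```

Call:
jog_arm([
  {"gripper":0.0,"slide":[0,0,-0.03],"spin":0},
  {"gripper":0.0,"slide":[0,0,-0.07],"spin":0},
  {"gripper":0.0,"slide":[-0.03,-0.006,-0.08],"spin":0},
  {"gripper":0.0,"slide":[-0.075,-0.015,-0.08],"spin":0},
  {"gripper":0.0,"slide":[-0.12,-0.024,-0.08],"spin":0},
  {"gripper":0.0,"slide":[-0.165,-0.032,-0.08],"spin":0},
  {"gripper":0.0,"slide":[-0.2,-0.04,-0.08],"spin":0},
  {"gripper":0.0,"slide":[-0.2,-0.04,-0.08],"spin":0},
], squeeze=45)

```text
time_s: 4.9
ee_pos: [0.4979, -0.2564, 0.3329]
eef_rot: [-3.141, 0.0, 1.541]
force: [0.0, 0.9, -3.6]
grip_width: 0.0245
grip_force: 45.0
```

Call:
jog_arm([
  {"gripper":0.0,"slide":[-0.03,-0.006,0],"spin":0},
  {"gripper":0.0,"slide":[-0.075,-0.015,0],"spin":0},
  {"gripper":0.0,"slide":[-0.12,-0.024,0],"spin":0},
  {"gripper":0.0,"slide":[-0.16,-0.032,0],"spin":0},
  {"gripper":0.0,"slide":[-0.178,-0.034,0],"spin":0},
  {"gripper":0.0,"slide":[-0.178,-0.034,0],"spin":0},
  {"gripper":0.0,"slide":[-0.178,-0.034,0],"spin":0},
])

```text
time_s: 5.6
ee_pos: [0.4607, -0.4294, 0.3328]
eef_rot: [-3.141, -0.001, 1.545]
force: [0.1, 0.4, -3.3]
grip_width: 0.0249
grip_force: 45.0
```

```bash
python3 - <<'E'
from h import *
to(.4602,-.43,.0235,1.545)
p,X=cloud("scene");q=X[(X[...,0]>.35)&(X[...,0]<.56)&(X[...,1]<-.24)&(X[...,1]>-.64)&(X[...,2]>.07)&(X[...,2]<.24)&(sat(p)<60)]
print(np.percentile(q,[1,50,99],axis=0).round(3))
q=X[(X[...,0]>.35)&(X[...,0]<.56)&(X[...,1]<-.24)&(X[...,1]>-.64)&(X[...,2]<.06)]
print(np.percentile(q[:,2],[1,50,99.5]).round(3))
E
```

```text
slide [-0.0008, -0.0004, 0.1293] spin -0.0002 rows 3 q6 -0.78
[[ 0.39  -0.481  0.131]
 [ 0.474 -0.403  0.155]
 [ 0.498 -0.265  0.239]]
[-0.002  0.001  0.005]
```

Call:
jog_arm([
  {"gripper":0.0,"slide":[0,0,0.045],"spin":0},
  {"gripper":0.0,"slide":[0,0,0.085],"spin":0},
  {"gripper":0.0,"slide":[0,0,0.11],"spin":0},
  {"gripper":0.0,"slide":[0,0,0.12],"spin":0},
  {"gripper":0.0,"slide":[0,0,0.126],"spin":0},
  {"gripper":0.0,"slide":[0,0,0.129],"spin":0},
  {"gripper":0.0,"slide":[0,0,0.129],"spin":0},
])

```text
time_s: 6.35
ee_pos: [0.4608, -0.4299, 0.2055]
eef_rot: [3.141, 0.001, 1.545]
force: [-0.2, 0.0, -3.8]
grip_width: 0.0248
grip_force: 45.0
```

Call:
jog_arm([
  {"gripper":0.05,"slide":[0,0,0],"spin":0},
  {"gripper":0.05,"slide":[0,0,0],"spin":0},
  {"gripper":0.05,"slide":[0,0,0],"spin":0},
  {"gripper":0.05,"slide":[0,0,0],"spin":0},
  {"gripper":0.05,"slide":[0,0,0],"spin":0},
  {"gripper":0.05,"slide":[0,0,-0.04],"spin":0},
  {"gripper":0.05,"slide":[0,0,-0.09],"spin":0},
  {"gripper":0.05,"slide":[0,0,-0.14],"spin":0},
])

```text
time_s: 7.15
ee_pos: [0.4603, -0.4298, 0.346]
eef_rot: [-3.141, -0.001, 1.545]
force: [0.3, -1.0, 0.1]
grip_width: 0.0497
grip_force: 0.0
```

```bash
python3 - <<'E'
from h import *
for n in ("wrist","scene"):
    p,X=cloud(n,"w3" if n=="wrist" else None)
    q=X[(X[...,0]>.35)&(X[...,0]<.56)&(X[...,1]<-.24)&(X[...,1]>-.64)&(X[...,2]>.018)&(X[...,2]<.034)]
    print(n,rect(q),np.median(q[:,2]))
to(.566,.19,.235,1.57)
print(telemetry.get_obs()["time_s"])
E
```

```text
wrist (array([ 454.6, -459.9]), array([387.1,  85.8]), 77.4) 0.025478024588810988
scene (array([ 463.6, -408.6]), array([288.4,  30.1]), 88.2) 0.025533673145336642
slide [0.6222, 0.0896, -0.0671] spin -0.0252 rows 13 q6 -0.78
7.25
```

Call:
jog_arm([
  {"gripper":0.094,"slide":[0.741,0.021,-0.08],"spin":0},
  {"gripper":0.094,"slide":[0.741,0.021,-0.08],"spin":0},
  {"gripper":0.094,"slide":[0.741,0.021,-0.08],"spin":0},
  {"gripper":0.094,"slide":[0.741,0.021,-0.08],"spin":0},
  {"gripper":0.094,"slide":[0.741,0.021,-0.08],"spin":0},
  {"gripper":0.094,"slide":[0.741,0.021,-0.08],"spin":0},
  {"gripper":0.094,"slide":[0.741,0.021,-0.08],"spin":0},
  {"gripper":0.094,"slide":[0.741,0.021,-0.08],"spin":0},
])

```text
time_s: 8.05
ee_pos: [0.4817, -0.0309, 0.3875]
eef_rot: [3.141, 0.0, 1.545]
force: [1.3, -0.5, 0.2]
grip_width: 0.0938
grip_force: 0.0
```

```bash
python3 -c "
from h import *
print(np.round(tool(),4));to(.5,.31,.25,1.545)"
```

```text
[[ 2.620e-02  9.997e-01  2.000e-04  4.817e-01]
 [ 9.997e-01 -2.620e-02 -0.000e+00 -3.090e-02]
 [-0.000e+00  2.000e-04 -1.000e+00  3.875e-01]
 [ 0.000e+00  0.000e+00  0.000e+00  1.000e+00]]
slide [0.3413, 0.0094, -0.0425] spin -0.0004 rows 7 q6 -0.11
```

Call:
jog_arm([
  {"gripper":0.094,"slide":[0.32,0.008,-0.04],"spin":0},
  {"gripper":0.094,"slide":[0.32,0.008,-0.04],"spin":0},
  {"gripper":0.094,"slide":[0.32,0.008,-0.04],"spin":0},
  {"gripper":0.094,"slide":[0.32,0.008,-0.04],"spin":0},
  {"gripper":0.094,"slide":[0.32,0.008,-0.04],"spin":0},
  {"gripper":0.094,"slide":[0.32,0.008,-0.04],"spin":0},
  {"gripper":0.094,"slide":[0.32,0.008,-0.04],"spin":0},
  {"gripper":0.094,"slide":[0.32,0.008,-0.04],"spin":0},
])

```text
time_s: 8.85
ee_pos: [0.498, 0.2893, 0.4269]
eef_rot: [-3.141, -0.0, 1.548]
force: [0.7, 0.3, -0.6]
grip_width: 0.0944
grip_force: 0.0
```

```bash
python3 - <<'E'
from h import *
print(np.round(tool()[:3,3],4))
p,X=cloud("wrist","w4")
feet(p,X,[(.440,.248),(.5178,.3815),(.567,.2562)])
print([(np.round(f["point"],3).tolist(),round(f["confidence"],2)) for f in finder.find_in("foot1","wrist")])
print([(np.round(f["point"],3).tolist(),round(f["confidence"],2)) for f in finder.find_in("spray_can","wrist")])
cams.camera("scene");print([(np.round(f["point"],3).tolist(),round(f["confidence"],2)) for f in finder.find_in("spray_can","scene")])
E
```

```text
[0.498  0.2893 0.4269]
plate 2564 (array([440.5, 248.4]), array([76.1, 76. ]), 80.9) 0.0184 | top 987 (array([440.5, 248.6]), array([30.4, 30.1]), 81.2) 0.0984
plate 3696 (array([518.9, 382.3]), array([76.1, 76.1]), 81.0) 0.0185 | top 1214 (array([518.7, 382.3]), array([30. , 30.1]), 81.2) 0.0987
plate 2565 (array([568.4, 256.7]), array([76.2, 76. ]), 7.2) 0.0186 | top 1009 (array([568.3, 257. ]), array([30.7, 29.8]), 7.7) 0.0985
[([0.666, 0.481, 0.014], 0.92), ([0.314, 0.291, 0.022], 0.89), ([0.558, 0.275, 0.017], 0.87), ([0.52, 0.383, 0.014], 0.78), ([0.331, 0.151, 0.02], 0.66), ([0.444, 0.263, 0.016], 0.64), ([0.356, 0.423, 0.018], 0.61)]
[([0.679, 0.367, 0.151], 0.63)]
[([0.714, 0.358, 0.119], 0.79)]
```

View pics/w4.png

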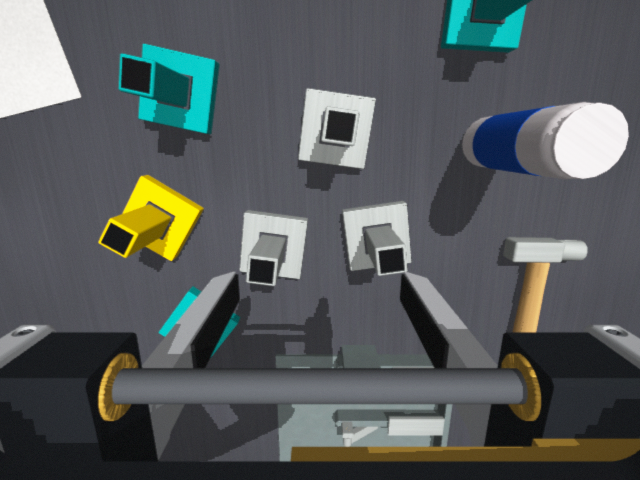

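The wrist view shows the grey feet's plates at (273,245), (337,130) and (377,240). All are clear of the spray can at (540,145). I'll take the one at (0.568, 0.257) first.

Call:
jog_arm([
  {"gripper":0.094,"slide":[-0.02,0.045,0],"spin":-0.14},
  {"gripper":0.094,"slide":[-0.031,0.071,0.03],"spin":-0.152},
  {"gripper":0.094,"slide":[-0.031,0.071,0.07],"spin":-0.152},
  {"gripper":0.094,"slide":[-0.031,0.071,0.11],"spin":-0.152},
  {"gripper":0.094,"slide":[-0.031,0.071,0.15],"spin":-0.152},
  {"gripper":0.094,"slide":[-0.031,0.071,0.172],"spin":-0.152},
  {"gripper":0.094,"slide":[-0.031,0.071,0.172],"spin":-0.152},
  {"gripper":0.094,"slide":[-0.031,0.071,0.172],"spin":-0.152},
])

```text
time_s: 9.9
ee_pos: [0.569, 0.2534, 0.2564]
eef_rot: [3.141, -0.0, 1.696]
force: [0.1, 0.3, 0.4]
grip_width: 0.0943
grip_force: 0.0
```

Call:
jog_arm([
  {"gripper":0.0,"slide":[0,0,0],"spin":0},
  {"gripper":0.0,"slide":[0,0,0],"spin":0},
  {"gripper":0.0,"slide":[0,0,0],"spin":0},
  {"gripper":0.0,"slide":[0,0,0],"spin":0},
  {"gripper":0.0,"slide":[0,0,0],"spin":0},
  {"gripper":0.0,"slide":[0,0,0],"spin":0},
  {"gripper":0.0,"slide":[0,0,0],"spin":0},
], squeeze=40)

```text
time_s: 10.6
ee_pos: [0.5686, 0.254, 0.2553]
eef_rot: [-3.141, 0.0, 1.697]
force: [-0.3, -0.8, -0.6]
grip_width: 0.0415
grip_force: 0.0
```

```bash
cat >> h.py <<'E'
RO=np.array([.5795,-.0584]);RY=-.0255
def rw(x,y): c,s=np.cos(RY),np.sin(RY);return RO+np.array([c*x-s*y,s*x+c*y])
def st():
    T=tool();print("tcp",np.round(T[:3,3],4),"yaw",np.arctan2(T[1,0],T[0,0]).round(4),"t",telemetry.get_obs()["time_s"],"F",telemetry.get_obs()["force"].round(1))
E
python3 - <<'E'
from h import *
st()
for y in (-.09,0,.09): print(rw(-.108,y).round(4),rw(.0425,y).round(4))
to(*rw(-.108,-.09),.19,1.545)
E
```

```text
tcp [0.5686 0.254  0.2553] yaw 1.6969 t 10.6 F [-0.3 -0.8 -0.6]
[ 0.4692 -0.1456] [ 0.6197 -0.1495]
[ 0.4715 -0.0556] [ 0.622  -0.0595]
[0.4738 0.0343] [0.6243 0.0305]
slide [-0.384, -0.1488, -0.1146] spin 0.1519 rows 9 q6 0.24
```

Call:
jog_arm([
  {"gripper":0.0,"slide":[0,0,0],"spin":0},
  {"gripper":0.0,"slide":[0,0,0],"spin":0},
  {"gripper":0.0,"slide":[0,0,0],"spin":0},
  {"gripper":0.0,"slide":[0,0,0],"spin":0},
  {"gripper":0.0,"slide":[0,0,-0.03],"spin":0},
  {"gripper":0.0,"slide":[0,0,-0.07],"spin":0},
  {"gripper":0.0,"slide":[0,0,-0.1],"spin":0},
  {"gripper":0.0,"slide":[0,0,-0.1],"spin":0},
], squeeze=40)

```text
time_s: 11.4
ee_pos: [0.5688, 0.2541, 0.3592]
eef_rot: [3.135, -0.001, 1.697]
force: [0.0, 0.4, -4.5]
grip_width: 0.0299
grip_force: 40.0
```

```bash
python3 - <<'E'
from h import *
st()
to(*rw(-.108,-.09),.175,1.545)
for n in ("wrist",):
    p,X=cloud(n,"w5")
    T=tool();L=(X-T[:3,3])@T[:3,:3]
    m=(abs(L[...,0])<.1)&(abs(L[...,1])<.06)&(sat(p)<70)
    for a,b in ((.14,.165),(.165,.19),(.19,.22),(.225,.25),(.25,.262)):
        q=L[m&(L[...,2]>a)&(L[...,2]<b)]
        if len(q)>20: print(n,a,len(q),rect(q),np.median(q[:,2]).round(4),np.percentile(q[:,:2],[1,99],axis=0).round(4).tolist())
E
```

```text
tcp [0.5688 0.2541 0.3592] yaw 1.6969 t 11.4 F [ 0.   0.4 -4.5]
slide [-0.384, -0.1491, 0.0027] spin 0.1519 rows 9 q6 0.24
wrist 0.14 5941 (array([3.2, 1.2]), array([30.4, 54.3]), 0.4) 0.1534 [[-0.011, -0.0248], [0.0181, 0.0272]]
wrist 0.165 1776 (array([12.8,  1.3]), array([11.2, 53.8]), 0.2) 0.176 [[0.0083, -0.025], [0.0182, 0.0276]]
wrist 0.19 832 (array([13.4,  1.7]), array([10. , 44.7]), 0.2) 0.2024 [[0.0086, -0.018], [0.0182, 0.0206]]
wrist 0.225 6606 (array([10.3,  1.5]), array([76.2, 61.6]), 89.8) 0.2336 [[-0.0108, -0.0358], [0.0409, 0.0387]]
```

View pics/w5.png

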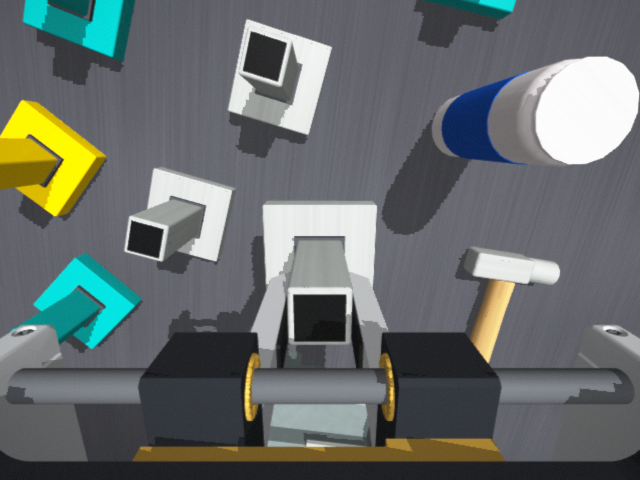

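Foot held square and upright, with its tube top at (320,315), about 3 mm off-centre along tool x. Next I carry it to the right lane's entry.

Call:
jog_arm([
  {"gripper":0.0,"slide":[-0.04,-0.0155,0],"spin":0.02},
  {"gripper":0.0,"slide":[-0.085,-0.033,0],"spin":0.05},
  {"gripper":0.0,"slide":[-0.13,-0.05,0],"spin":0.08},
  {"gripper":0.0,"slide":[-0.175,-0.0675,0],"spin":0.11},
  {"gripper":0.0,"slide":[-0.22,-0.085,0],"spin":0.14},
  {"gripper":0.0,"slide":[-0.265,-0.102,0],"spin":0.152},
  {"gripper":0.0,"slide":[-0.31,-0.12,0],"spin":0.152},
  {"gripper":0.0,"slide":[-0.35,-0.135,0],"spin":0.152},
])

```text
time_s: 12.25
ee_pos: [0.4774, -0.1121, 0.353]
eef_rot: [-3.138, -0.001, 1.544]
force: [2.0, -0.0, -5.8]
grip_width: 0.0297
grip_force: 40.0
```

Call:
jog_arm([
  {"gripper":0.0,"slide":[-0.037,-0.008,0],"spin":0},
  {"gripper":0.0,"slide":[-0.037,-0.008,0],"spin":0},
  {"gripper":0.0,"slide":[-0.037,-0.008,0],"spin":0},
  {"gripper":0.0,"slide":[-0.037,-0.008,0],"spin":0},
])

```text
time_s: 12.65
ee_pos: [0.4697, -0.1463, 0.3541]
eef_rot: [-3.14, -0.001, 1.545]
force: [-0.3, -0.4, -5.8]
grip_width: 0.0297
grip_force: 40.0
```

```bash
python3 - <<'E'
from h import *
st()
e=rw(-.108,-.09);to(e[0],e[1]-.003,.0805,1.545)
p,X=cloud("wrist")
T=tool();L=(X-T[:3,3])@T[:3,:3]
m=(abs(L[...,0])<.1)&(abs(L[...,1])<.06)&(sat(p)<70)
for a,b in ((.14,.165),(.225,.25)):
    q=L[m&(L[...,2]>a)&(L[...,2]<b)]
    if len(q)>20: print(a,len(q),rect(q),np.median(q[:,2]).round(4))
E
cat >> h.py <<'E'
def held():
    p,X=cloud("wrist");T=tool();L=(X-T[:3,3])@T[:3,:3]
    m=(abs(L[...,0])<.1)&(abs(L[...,1])<.06)&(sat(p)<70)
    for a,b in ((.14,.165),(.225,.25)):
        q=L[m&(L[...,2]>a)&(L[...,2]<b)]
        if len(q)>20: print("held",a,len(q),rect(q),np.median(q[:,2]).round(4))
E
```

```text
tcp [ 0.4697 -0.1463  0.3541] yaw 1.5454 t 12.65 F [-0.3 -0.4 -5.8]
slide [-0.0024, -0.0002, 0.0936] spin 0.0004 rows 2 q6 -0.35
0.14 5898 (array([3.1, 0.2]), array([30.1, 54.7]), 0.5) 0.1572
0.225 6557 (array([10.9,  0.2]), array([59.3, 76.1]), 0.2) 0.2376
```

Call:
jog_arm([
  {"gripper":0.0,"slide":[-0.0024,0,0.035],"spin":0},
  {"gripper":0.0,"slide":[-0.0024,0,0.065],"spin":0},
  {"gripper":0.0,"slide":[-0.0024,0,0.082],"spin":0},
  {"gripper":0.0,"slide":[-0.0024,0,0.089],"spin":0},
  {"gripper":0.0,"slide":[-0.0024,0,0.093],"spin":0},
  {"gripper":0.0,"slide":[-0.0024,0,0.0945],"spin":0},
  {"gripper":0.0,"slide":[-0.0024,0,0.0945],"spin":0},
])

```text
time_s: 13.4
ee_pos: [0.4698, -0.1493, 0.2615]
eef_rot: [3.141, 0.0, 1.545]
force: [0.2, 0.0, -5.9]
grip_width: 0.0297
grip_force: 40.0
```

```bash
python3 - <<'E'
from h import *
st()
held()
e=rw(.0425,-.09);to(e[0],e[1]-.003,.080,1.545)
p,X=cloud("wrist","w6")
z=X[...,2]
# wall sides near: print wall-top y-profile at rack x~-20..0 region
c,s=np.cos(RY),np.sin(RY);d=X[...,:2]-RO;rx=c*d[...,0]+s*d[...,1];ry=-s*d[...,0]+c*d[...,1]
m=(z>.0235)&(z<.031)&(rx>.03)&(rx<.07)
h,e=np.histogram(ry[m],np.arange(-.16,.161,.002));print([(round(float(a),3),int(b)) for a,b in zip(e,h) if b>15])
m=(z>.0035)&(z<.0075)&(rx<-.075)&(rx>-.2);print("front",np.percentile(rx[m],1),"sides",np.percentile(ry[m],[.5,99.5]))
E
```

```text
tcp [ 0.4698 -0.1493  0.2615] yaw 1.5451 t 13.4 F [ 0.2  0.  -5.9]
held 0.14 5904 (array([3.3, 0.4]), array([54.9, 30.4]), 89.8) 0.157
held 0.225 7521 (array([ 2.6, 11.2]), array([ 97.5, 102.2]), 90.0) 0.2374
slide [0.0007, 0.1499, 0.0018] spin -0.0 rows 3 q6 -0.36
[(-0.122, 119), (-0.032, 64), (0.03, 129)]
front -0.1503704394053227 sides [-0.10399412  0.06924038]
```

Call:
jog_arm([
  {"gripper":0.0,"slide":[0.0007,0,0.002],"spin":0},
  {"gripper":0.0,"slide":[0.0007,0.01,0.002],"spin":0},
  {"gripper":0.0,"slide":[0.0007,0.025,0.002],"spin":0},
  {"gripper":0.0,"slide":[0.0007,0.04,0.002],"spin":0},
  {"gripper":0.0,"slide":[0.0007,0.05,0.002],"spin":0},
  {"gripper":0.0,"slide":[0.0007,0.05,0.002],"spin":0},
])

```text
time_s: 14.1
ee_pos: [0.5207, -0.1505, 0.2606]
eef_rot: [3.138, 0.002, 1.545]
force: [1.5, -2.9, 7.2]
grip_width: 0.03
grip_force: 40.0
```

```bash
python3 - <<'E'
from h import *
st()
e=rw(.0425,-.09);to(e[0],e[1]-.003,.080,1.545)
held()
E
```

```text
tcp [ 0.5207 -0.1505  0.2606] yaw 1.5449 t 14.1 F [ 1.5 -2.9  7.2]
slide [0.0006, 0.099, 0.0009] spin -0.0001 rows 2 q6 -0.32
held 0.14 5936 (array([2.8, 0.4]), array([30.7, 54.3]), 1.0) 0.1568
held 0.225 8185 (array([ 3.5, 11.1]), array([ 97.8, 100.9]), 90.0) 0.2366
```

Call:
jog_arm([
  {"gripper":0.0,"slide":[0.0005,0.015,-0.0004],"spin":0},
  {"gripper":0.0,"slide":[0.0005,0.03,-0.0004],"spin":0},
  {"gripper":0.0,"slide":[0.0005,0.045,-0.0004],"spin":0},
  {"gripper":0.0,"slide":[0.0005,0.06,-0.0004],"spin":0},
  {"gripper":0.0,"slide":[0.0005,0.075,-0.0004],"spin":0},
  {"gripper":0.0,"slide":[0.0005,0.09,-0.0004],"spin":0},
  {"gripper":0.0,"slide":[0.0005,0.1,-0.0004],"spin":0},
  {"gripper":0.0,"slide":[0.0005,0.1,-0.0004],"spin":0},
])

```text
time_s: 14.95
ee_pos: [0.6205, -0.1522, 0.2605]
eef_rot: [3.138, 0.001, 1.545]
force: [4.8, -0.6, 2.9]
grip_width: 0.0296
grip_force: 40.0
```

```bash
cat >> h.py <<'E'
def rackmap(X):
    c,s=np.cos(RY),np.sin(RY);d=X[...,:2]-RO;return c*d[...,0]+s*d[...,1],-s*d[...,0]+c*d[...,1],X[...,2]
def catches(n,save=None):
    "catch top height vs rack x, per lane"
    p,X=cloud(n,save);rx,ry,z=rackmap(X)
    for k,l in enumerate((-.09,0,.09)):
        out=[]
        for x in np.arange(-.05,.006,.008):
            m=(abs(rx-x)<.004)&(ry>l+.027)&(ry<l+.038);out.append(round(float(np.median(z[m]))*1000) if m.sum()>3 else None)
        print(n,"catch",k+1,out)
E
python3 - <<'E'
from h import *
st()
e=rw(.0425,-.09);to(e[0],e[1]-.003,.080,1.545)
held()
for n in ("wrist","top","scene"): catches(n)
E
```

```text
tcp [ 0.6205 -0.1522  0.2605] yaw 1.5448 t 14.95 F [ 4.8 -0.6  2.9]
slide [-0.0003, -0.0008, 0.0005] spin -0.0002 rows 1 q6 -0.27
held 0.14 5962 (array([2.8, 0.5]), array([54.6, 30.7]), 89.8) 0.1566
held 0.225 15043 (array([19.8, -6.3]), array([107.4, 160.4]), 90.0) 0.229
wrist catch 1 [45, 39, 163, 167, 23, 19, 6]
wrist catch 2 [45, 39, 33, 29, 23, 18, 6]
wrist catch 3 [None, None, None, None, None, None, None]
top catch 1 [440, 433, 431, 432, 414, 400, 7]
top catch 2 [44, 38, 33, 26, 23, 19, 6]
top catch 3 [45, 38, 32, 26, 23, 18, 6]
scene catch 1 [441, 433, 184, 422, 414, 404, 399]
scene catch 2 [44, 39, 34, 29, 24, 19, None]
scene catch 3 [45, 39, 33, 27, 23, 19, None]
```

Call:
jog_arm([
  {"gripper":0.07,"slide":[0,0,0],"spin":0},
  {"gripper":0.07,"slide":[0,0,0],"spin":0},
  {"gripper":0.07,"slide":[0,0,0],"spin":0},
  {"gripper":0.07,"slide":[0,0,0],"spin":0},
  {"gripper":0.07,"slide":[0,0,-0.04],"spin":0},
  {"gripper":0.07,"slide":[0,0,-0.09],"spin":0},
  {"gripper":0.07,"slide":[0,0,-0.14],"spin":0},
  {"gripper":0.07,"slide":[0,0,-0.16],"spin":0},
])

```text
time_s: 15.95
ee_pos: [0.6193, -0.1519, 0.4248]
eef_rot: [3.135, 0.002, 1.545]
force: [0.1, -0.1, -0.5]
grip_width: 0.07
grip_force: 0.0
```

```bash
cat >> h.py <<'E'
def ftop(p,X):
    "all tube tops: uncoloured blobs at z .09-.112"
    z=X[...,2];m=((z>.088)&(z<.112)&(sat(p)<70)&(X[...,0]>.3)).astype(np.uint8)
    m=cv2.morphologyEx(m,cv2.MORPH_CLOSE,np.ones((9,9)))
    n,l,s,_=cv2.connectedComponentsWithStats(m)
    for i in range(1,n):
        if s[i,4]<60: continue
        q=X[(l==i)&(z>.09)&(z<.112)]
        c,sz,a=rect(q)
        if 24<min(sz) and max(sz)<38:
            q0=np.array([[[c[0]/1000,c[1]/1000,0]]]);rx,ry,_=rackmap(q0)
            print("tube",c,sz,a,"rack",rx.ravel().round(4),ry.ravel().round(4),"z",np.median(q[:,2]).round(4))
E
python3 - <<'E'
from h import *
st()
for n in ("wrist","scene","top"):
    print(n);p,X=cloud(n);ftop(p,X)
catches("wrist")
to(.44,.20,.235,1.545)
E
```

```text
tcp [ 0.6193 -0.1519  0.4248] yaw 1.5448 t 15.95 F [ 0.1 -0.1 -0.5]
wrist
tube [ 621.1 -149.6] [30.2 29.4] 88.4 rack [0.0439] [-0.0901] z 0.1035
scene
tube [443.1 247.1] [29.7 30.2] 82.8 rack [-0.1441] [0.3019] z 0.0982
tube [519.3 380.6] [29.5 33.2] 83.0 rack [-0.0714] [0.4373] z 0.0982
tube [ 622.7 -149.4] [31.9 30.1] 0.0 rack [0.0455] [-0.0899] z 0.103
top
tube [ 618.3 -148.7] [31.3 30. ] 87.5 rack [0.0411] [-0.0893] z 0.1037
tube [516.3 382.3] [30.  29.8] 81.5 rack [-0.0744] [0.4389] z 0.0986
tube [437.9 248.8] [30.4 30. ] 81.1 rack [-0.1494] [0.3035] z 0.0986
wrist catch 1 [45, 38, 326, 328, 333, 337, 337]
wrist catch 2 [45, 39, 34, 28, 24, 19, 6]
wrist catch 3 [5, 5, 6, 16, 23, 19, 6]
slide [0.3473, -0.1886, 0.0036] spin -0.0003 rows 8 q6 -0.27
```

Call:
jog_arm([
  {"gripper":0.094,"slide":[0.3957,-0.1891,0],"spin":0.131},
  {"gripper":0.094,"slide":[0.3957,-0.1891,0],"spin":0.131},
  {"gripper":0.094,"slide":[0.3957,-0.1891,0],"spin":0.131},
  {"gripper":0.094,"slide":[0.3957,-0.1891,0],"spin":0.131},
  {"gripper":0.094,"slide":[0.3957,-0.1891,0],"spin":0.131},
  {"gripper":0.094,"slide":[0.3957,-0.1891,0],"spin":0.131},
  {"gripper":0.094,"slide":[0.3957,-0.1891,0],"spin":0.131},
  {"gripper":0.094,"slide":[0.3957,-0.1891,0],"spin":0.131},
])

```text
time_s: 16.95
ee_pos: [0.4553, 0.2148, 0.4175]
eef_rot: [-3.139, 0.001, 1.414]
force: [1.7, -0.0, 0.1]
grip_width: 0.0936
grip_force: 0.0
```

Call:
jog_arm([
  {"gripper":0.094,"slide":[0,0,0],"spin":0},
  {"gripper":0.094,"slide":[0,0,0],"spin":0},
  {"gripper":0.094,"slide":[0,0,0],"spin":0},
])

```text
time_s: 17.25
ee_pos: [0.457, 0.2124, 0.4183]
eef_rot: [-3.14, 0.001, 1.413]
force: [-1.0, -0.1, 1.0]
grip_width: 0.0939
grip_force: 0.0
```

```bash
python3 - <<'E'
from h import *
st()
p,X=cloud("wrist");ftop(p,X);feet(p,X,[(.4405,.2485)])
to(.4405,.2485,.075,1.414)
E
```

```text
tcp [0.457  0.2124 0.4183] yaw 1.413 t 17.25 F [-1.  -0.1  1. ]
tube [518.1 378.9] [24.3 30.2] 81.0 rack [-0.0725] [0.4356] z 0.0986
tube [440.1 248.3] [30.1 29.9] 80.8 rack [-0.1472] [0.303] z 0.0986
plate 3157 (array([440.3, 248.2]), array([74.7, 76. ]), 81.0) 0.0185 | top 1127 (array([440.1, 248.3]), array([30.1, 29.9]), 80.8) 0.0986
slide [0.0334, -0.0219, 0.1635] spin -0.0017 rows 4 q6 0.52
```

Call:
jog_arm([
  {"gripper":0.094,"slide":[0.033,-0.022,0.02],"spin":0},
  {"gripper":0.094,"slide":[0.033,-0.022,0.06],"spin":0},
  {"gripper":0.094,"slide":[0.033,-0.022,0.1],"spin":0},
  {"gripper":0.094,"slide":[0.033,-0.022,0.14],"spin":0},
  {"gripper":0.094,"slide":[0.033,-0.022,0.1635],"spin":0},
  {"gripper":0.094,"slide":[0.033,-0.022,0.1635],"spin":0},
  {"gripper":0.094,"slide":[0.033,-0.022,0.1635],"spin":0},
])

```text
time_s: 18.0
ee_pos: [0.4407, 0.2486, 0.2564]
eef_rot: [-3.142, 0.0, 1.412]
force: [0.1, 0.1, 0.7]
grip_width: 0.094
grip_force: 0.0
```

Call:
jog_arm([
  {"gripper":0.0,"slide":[0,0,0],"spin":0},
  {"gripper":0.0,"slide":[0,0,0],"spin":0},
  {"gripper":0.0,"slide":[0,0,0],"spin":0},
  {"gripper":0.0,"slide":[0,0,0],"spin":0},
  {"gripper":0.0,"slide":[0,0,0],"spin":0},
  {"gripper":0.0,"slide":[0,0,0],"spin":0},
  {"gripper":0.0,"slide":[0,0,0],"spin":0},
  {"gripper":0.0,"slide":[0,0,0],"spin":0},
])

```text
time_s: 18.8
ee_pos: [0.44, 0.2492, 0.2558]
eef_rot: [-3.141, 0.0, 1.414]
force: [0.4, -0.3, -0.3]
grip_width: 0.0335
grip_force: 0.0
```

Call:
jog_arm([
  {"gripper":0.0,"slide":[0,0,0],"spin":0},
  {"gripper":0.0,"slide":[0,0,0],"spin":0},
  {"gripper":0.0,"slide":[0,0,-0.03],"spin":0},
  {"gripper":0.0,"slide":[0,0,-0.07],"spin":0},
  {"gripper":0.0,"slide":[0,0,-0.1],"spin":0},
  {"gripper":0.0,"slide":[0,0,-0.1],"spin":0},
  {"gripper":0.0,"slide":[0,0,-0.1],"spin":0},
])

```text
time_s: 19.5
ee_pos: [0.4398, 0.2491, 0.3548]
eef_rot: [-3.141, 0.0, 1.414]
force: [0.2, -0.4, -5.0]
grip_width: 0.0299
grip_force: 40.0
```

```bash
python3 - <<'E'
from h import *
st()
held()
e=rw(-.108,0);to(e[0],e[1],.175,1.545)
E
```

```text
tcp [0.4398 0.2491 0.3548] yaw 1.4138 t 19.5 F [ 0.2 -0.4 -5. ]
held 0.14 5853 (array([-0.2,  0.8]), array([30.7, 54.7]), 0.0) 0.1562
held 0.225 6316 (array([9.1, 0.9]), array([76.2, 56.8]), 90.0) 0.2364
slide [-0.296, 0.0791, -0.0007] spin -0.1312 rows 7 q6 0.6
```

Call:
jog_arm([
  {"gripper":0.0,"slide":[-0.035,0.009,0],"spin":-0.02},
  {"gripper":0.0,"slide":[-0.08,0.021,0],"spin":-0.05},
  {"gripper":0.0,"slide":[-0.125,0.033,0],"spin":-0.08},
  {"gripper":0.0,"slide":[-0.17,0.045,0],"spin":-0.11},
  {"gripper":0.0,"slide":[-0.215,0.057,0],"spin":-0.131},
  {"gripper":0.0,"slide":[-0.26,0.069,0],"spin":-0.131},
  {"gripper":0.0,"slide":[-0.296,0.079,0],"spin":-0.131},
  {"gripper":0.0,"slide":[-0.296,0.079,0],"spin":-0.131},
])

```text
time_s: 20.35
ee_pos: [0.4717, -0.0589, 0.3537]
eef_rot: [-3.138, 0.0, 1.541]
force: [0.1, 0.6, -4.9]
grip_width: 0.0298
grip_force: 40.0
```

Call:
jog_arm([
  {"gripper":0.0,"slide":[0,0,0],"spin":0},
  {"gripper":0.0,"slide":[0,0,0],"spin":0},
])

```text
time_s: 20.55
ee_pos: [0.4716, -0.0548, 0.3547]
eef_rot: [-3.14, -0.001, 1.545]
force: [-0.0, -0.5, -4.6]
grip_width: 0.0298
grip_force: 40.0
```

```bash
python3 - <<'E'
from h import *
st()
held()
e=rw(-.108,0);to(e[0],e[1],.080,1.545)
E
```

```text
tcp [ 0.4716 -0.0548  0.3547] yaw 1.5454 t 20.55 F [-0.  -0.5 -4.6]
held 0.14 5870 (array([-0.9,  0.3]), array([30.5, 54.6]), 0.5) 0.1572
held 0.225 6311 (array([9.2, 0.3]), array([76.2, 55.7]), 89.8) 0.2375
slide [-0.0011, 0.0, 0.095] spin 0.0009 rows 2 q6 -0.17
```

Call:
jog_arm([
  {"gripper":0.0,"slide":[-0.0005,0,0.035],"spin":0},
  {"gripper":0.0,"slide":[-0.0005,0,0.065],"spin":0},
  {"gripper":0.0,"slide":[-0.0005,0,0.082],"spin":0},
  {"gripper":0.0,"slide":[-0.0005,0,0.089],"spin":0},
  {"gripper":0.0,"slide":[-0.0005,0,0.093],"spin":0},
  {"gripper":0.0,"slide":[-0.0005,0,0.0945],"spin":0},
  {"gripper":0.0,"slide":[-0.0005,0,0.0945],"spin":0},
])

```text
time_s: 21.3
ee_pos: [0.4719, -0.0558, 0.2619]
eef_rot: [3.141, 0.0, 1.545]
force: [-0.4, -0.0, -3.3]
grip_width: 0.0297
grip_force: 40.0
```

```bash
python3 - <<'E'
from h import *
st();held()
e=rw(.0425,0);to(e[0],e[1]+.0005,.080,1.545)
E
```

```text
tcp [ 0.4719 -0.0558  0.2619] yaw 1.5451 t 21.3 F [-0.4 -0.  -3.3]
held 0.14 5861 (array([-0.5,  0.4]), array([54.4, 30.7]), 89.2) 0.157
held 0.225 7096 (array([ 0.7, 11.1]), array([99.1, 97.7]), 0.0) 0.2373
slide [0.0008, 0.1501, 0.0022] spin -0.0 rows 4 q6 -0.17
```

Call:
jog_arm([
  {"gripper":0.0,"slide":[0.0006,0,0.0015],"spin":0},
  {"gripper":0.0,"slide":[0.0006,0.01,0.0015],"spin":0},
  {"gripper":0.0,"slide":[0.0006,0.025,0.0015],"spin":0},
  {"gripper":0.0,"slide":[0.0006,0.04,0.0015],"spin":0},
  {"gripper":0.0,"slide":[0.0006,0.05,0.0015],"spin":0},
  {"gripper":0.0,"slide":[0.0006,0.05,0.0015],"spin":0},
])

```text
time_s: 21.95
ee_pos: [0.5226, -0.0567, 0.2606]
eef_rot: [3.139, 0.0, 1.545]
force: [3.0, 0.4, 3.5]
grip_width: 0.03
grip_force: 40.0
```

```bash
python3 - <<'E'
from h import *
st();held()
e=rw(.0425,0);to(e[0],e[1]+.0005,.080,1.545)
E
```

```text
tcp [ 0.5226 -0.0567  0.2606] yaw 1.5448 t 21.95 F [3.  0.4 3.5]
held 0.14 5858 (array([-0.5,  0.7]), array([54.7, 30.3]), 89.1) 0.1568
held 0.225 7900 (array([-8.1, 11.2]), array([ 97.6, 115.8]), 90.0) 0.2366
slide [0.0003, 0.0997, 0.001] spin -0.0002 rows 2 q6 -0.15
```

Call:
jog_arm([
  {"gripper":0.0,"slide":[0.0002,0.015,0],"spin":0},
  {"gripper":0.0,"slide":[0.0002,0.03,0],"spin":0},
  {"gripper":0.0,"slide":[0.0002,0.045,0],"spin":0},
  {"gripper":0.0,"slide":[0.0002,0.06,0],"spin":0},
  {"gripper":0.0,"slide":[0.0002,0.075,0],"spin":0},
  {"gripper":0.0,"slide":[0.0002,0.09,0],"spin":0},
  {"gripper":0.0,"slide":[0.0002,0.1,0],"spin":0},
  {"gripper":0.0,"slide":[0.0002,0.1,0],"spin":0},
])

```text
time_s: 22.8
ee_pos: [0.6222, -0.0591, 0.2603]
eef_rot: [3.139, 0.0, 1.545]
force: [4.6, -0.5, 4.1]
grip_width: 0.0299
grip_force: 40.0
```

```bash
python3 - <<'E'
from h import *
st();held()
e=rw(.0425,0);to(e[0],e[1]+.0005,.080,1.545)
for n in ("wrist","top"): catches(n)
E
```

```text
tcp [ 0.6222 -0.0591  0.2603] yaw 1.5447 t 22.8 F [ 4.6 -0.5  4.1]
held 0.14 6341 (array([-31.3,   1.7]), array([54.7, 92.6]), 88.3) 0.1566
held 0.225 16041 (array([ 7.3, -5.8]), array([108.3, 185.2]), 90.0) 0.2292
slide [0.0001, 0.0001, 0.0004] spin -0.0003 rows 1 q6 -0.13
wrist catch 1 [None, None, None, None, 23, 19, None]
wrist catch 2 [45, 39, 165, 169, 172, 172, 173]
wrist catch 3 [45, 39, 34, 29, 24, 18, 6]
top catch 1 [None, None, None, None, None, None, None]
top catch 2 [435, 429, 431, 417, 408, 400, 6]
top catch 3 [44, 37, 31, 27, 23, 16, 5]
```

Call:
jog_arm([
  {"gripper":0.07,"slide":[0,0,0],"spin":0},
  {"gripper":0.07,"slide":[0,0,0],"spin":0},
  {"gripper":0.07,"slide":[0,0,0],"spin":0},
  {"gripper":0.07,"slide":[0,0,0],"spin":0},
  {"gripper":0.07,"slide":[0,0,-0.04],"spin":0},
  {"gripper":0.07,"slide":[0,0,-0.09],"spin":0},
  {"gripper":0.07,"slide":[0,0,-0.14],"spin":0},
  {"gripper":0.07,"slide":[0,0,-0.16],"spin":0},
])

```text
time_s: 23.75
ee_pos: [0.6214, -0.059, 0.4252]
eef_rot: [3.135, 0.001, 1.545]
force: [-0.5, -0.4, 0.3]
grip_width: 0.0703
grip_force: 0.0
```

```bash
python3 - <<'E'
from h import *
st()
for n in ("wrist","scene","top"):
    print(n);p,X=cloud(n);ftop(p,X)
catches("wrist")
to(.5185,.36,.24,1.414)
E
```

```text
tcp [ 0.6214 -0.059   0.4252] yaw 1.5448 t 23.75 F [-0.5 -0.4  0.3]
wrist
tube [622.3 -59.8] [29.7 29.6] 88.1 rack [0.0428] [-0.0003] z 0.1036
tube [ 621.4 -149.5] [30.8 28.9] 88.7 rack [0.0442] [-0.09] z 0.1035
scene
tube [519.4 380.6] [29.8 33.3] 83.7 rack [-0.0713] [0.4373] z 0.0982
tube [ 622.7 -149.4] [30.1 32.1] 89.1 rack [0.0455] [-0.0899] z 0.103
tube [624.5 -60.3] [30.5 31.1] 87.7 rack [0.045] [-0.0008] z 0.1033
top
tube [619.8 -59.2] [30.  30.6] 87.6 rack [0.0403] [0.0002] z 0.1034
tube [516.6 382.8] [30.5 30.4] 80.9 rack [-0.0741] [0.4395] z 0.0987
wrist catch 1 [45, 39, 34, 28, 24, 19, 7]
wrist catch 2 [45, 39, 327, 332, 336, 339, 339]
wrist catch 3 [45, 38, 34, 28, 24, 19, 6]
slide [0.4162, -0.1139, -0.001] spin 0.1309 rows 9 q6 -0.13
```

Call:
jog_arm([
  {"gripper":0.094,"slide":[0.4386,-0.114,0],"spin":0.131},
  {"gripper":0.094,"slide":[0.4386,-0.114,0],"spin":0.131},
  {"gripper":0.094,"slide":[0.4386,-0.114,0],"spin":0.131},
  {"gripper":0.094,"slide":[0.4386,-0.114,0],"spin":0.131},
  {"gripper":0.094,"slide":[0.4386,-0.114,0],"spin":0.131},
  {"gripper":0.094,"slide":[0.4386,-0.114,0],"spin":0.131},
  {"gripper":0.094,"slide":[0.4386,-0.114,0],"spin":0.131},
  {"gripper":0.094,"slide":[0.4386,-0.114,0],"spin":0.131},
])

```text
time_s: 24.75
ee_pos: [0.5304, 0.3325, 0.4176]
eef_rot: [-3.139, 0.002, 1.414]
force: [1.2, -1.0, 0.4]
grip_width: 0.0939
grip_force: 0.0
```

Call:
jog_arm([
  {"gripper":0.094,"slide":[0,0,0],"spin":0},
  {"gripper":0.094,"slide":[0,0,0],"spin":0},
  {"gripper":0.094,"slide":[0,0,0],"spin":0},
])

```text
time_s: 25.05
ee_pos: [0.5316, 0.3296, 0.4186]
eef_rot: [-3.14, 0.001, 1.413]
force: [0.1, -0.5, -0.9]
grip_width: 0.0938
grip_force: 0.0
```

```bash
python3 - <<'E'
from h import *
st()
p,X=cloud("wrist");ftop(p,X);feet(p,X,[(.5188,.3823)])
to(.5185,.382,.075,1.414)
E
```

```text
tcp [0.5316 0.3296 0.4186] yaw 1.4129 t 25.05 F [ 0.1 -0.5 -0.9]
tube [518.5 382.4] [29.9 29.6] 80.9 rack [-0.0722] [0.4391] z 0.0986
plate 3402 (array([518.7, 382.7]), array([74.9, 76. ]), 81.1) 0.0185 | top 1166 (array([518.5, 382.4]), array([29.9, 29.6]), 80.9) 0.0986
slide [0.0501, -0.0212, 0.164] spin -0.0017 rows 4 q6 0.65
```

Call:
jog_arm([
  {"gripper":0.094,"slide":[0.045,-0.02,0],"spin":0},
  {"gripper":0.094,"slide":[0.05,-0.021,0.04],"spin":0},
  {"gripper":0.094,"slide":[0.05,-0.021,0.085],"spin":0},
  {"gripper":0.094,"slide":[0.05,-0.021,0.13],"spin":0},
  {"gripper":0.094,"slide":[0.05,-0.021,0.16],"spin":0},
  {"gripper":0.094,"slide":[0.05,-0.021,0.164],"spin":0},
  {"gripper":0.094,"slide":[0.05,-0.021,0.164],"spin":0},
])

```text
time_s: 25.8
ee_pos: [0.5189, 0.3825, 0.2561]
eef_rot: [-3.141, 0.0, 1.412]
force: [0.4, 0.4, 0.6]
grip_width: 0.0942
grip_force: 0.0
```

Call:
jog_arm([
  {"gripper":0.0,"slide":[0,0,0],"spin":0},
  {"gripper":0.0,"slide":[0,0,0],"spin":0},
  {"gripper":0.0,"slide":[0,0,0],"spin":0},
  {"gripper":0.0,"slide":[0,0,0],"spin":0},
  {"gripper":0.0,"slide":[0,0,0],"spin":0},
  {"gripper":0.0,"slide":[0,0,0],"spin":0},
  {"gripper":0.0,"slide":[0,0,0],"spin":0},
  {"gripper":0.0,"slide":[0,0,0],"spin":0},
])

```text
time_s: 26.6
ee_pos: [0.5182, 0.3832, 0.2557]
eef_rot: [-3.142, 0.0, 1.414]
force: [0.1, 0.6, 0.3]
grip_width: 0.0332
grip_force: 0.0
```

Call:
jog_arm([
  {"gripper":0.0,"slide":[0,0,0],"spin":0},
  {"gripper":0.0,"slide":[0,0,0],"spin":0},
  {"gripper":0.0,"slide":[0,0,-0.03],"spin":0},
  {"gripper":0.0,"slide":[0,0,-0.07],"spin":0},
  {"gripper":0.0,"slide":[0,0,-0.1],"spin":0},
  {"gripper":0.0,"slide":[0,0,-0.1],"spin":0},
  {"gripper":0.0,"slide":[0,0,-0.1],"spin":0},
])

```text
time_s: 27.3
ee_pos: [0.5181, 0.3831, 0.3543]
eef_rot: [-3.141, 0.001, 1.414]
force: [0.1, -0.1, -6.9]
grip_width: 0.0302
grip_force: 40.0
```

```bash
python3 - <<'E'
from h import *
st()
held()
e=rw(-.108,.09);to(e[0],e[1],.175,1.545)
E
```

```text
tcp [0.5181 0.3831 0.3543] yaw 1.4138 t 27.3 F [ 0.1 -0.1 -6.9]
held 0.14 5861 (array([-0.2,  0.9]), array([54.3, 30.8]), 89.8) 0.1559
held 0.225 6359 (array([9.8, 1. ]), array([56.2, 76.3]), 0.0) 0.2363
slide [-0.3514, 0.0109, -0.001] spin -0.1312 rows 8 q6 0.74
```

Call:
jog_arm([
  {"gripper":0.0,"slide":[-0.04,0.001,0],"spin":-0.02},
  {"gripper":0.0,"slide":[-0.085,0.002,0],"spin":-0.05},
  {"gripper":0.0,"slide":[-0.13,0.004,0],"spin":-0.08},
  {"gripper":0.0,"slide":[-0.175,0.005,0],"spin":-0.11},
  {"gripper":0.0,"slide":[-0.22,0.007,0],"spin":-0.131},
  {"gripper":0.0,"slide":[-0.265,0.008,0],"spin":-0.131},
  {"gripper":0.0,"slide":[-0.31,0.01,0],"spin":-0.131},
  {"gripper":0.0,"slide":[-0.3514,0.011,0],"spin":-0.131},
])

```text
time_s: 28.15
ee_pos: [0.4733, 0.0326, 0.3538]
eef_rot: [-3.138, 0.0, 1.545]
force: [1.4, 0.2, -4.9]
grip_width: 0.0297
grip_force: 40.0
```

Call:
jog_arm([
  {"gripper":0.0,"slide":[0,0,0],"spin":0},
  {"gripper":0.0,"slide":[0,0,0],"spin":0},
  {"gripper":0.0,"slide":[0,0,0],"spin":0},
  {"gripper":0.0,"slide":[0,0,0],"spin":0},
])

```text
time_s: 28.55
ee_pos: [0.4742, 0.0353, 0.3551]
eef_rot: [-3.14, -0.0, 1.546]
force: [0.1, 0.5, -5.8]
grip_width: 0.0298
grip_force: 40.0
```

```bash
python3 - <<'E'
from h import *
st()
held()
e=rw(-.108,.09);to(e[0],e[1],.080,1.545)
E
```

```text
tcp [0.4742 0.0353 0.3551] yaw 1.5462 t 28.55 F [ 0.1  0.5 -5.8]
held 0.14 5879 (array([-0.5,  0.5]), array([54.4, 30.9]), 89.5) 0.1571
held 0.225 6294 (array([9.2, 0.5]), array([76.2, 56.4]), 89.8) 0.2375
slide [-0.0009, -0.0003, 0.0953] spin 0.0012 rows 2 q6 0.02
```

Call:
jog_arm([
  {"gripper":0.0,"slide":[-0.0004,0,0.035],"spin":0.001},
  {"gripper":0.0,"slide":[-0.0004,0,0.065],"spin":0.001},
  {"gripper":0.0,"slide":[-0.0004,0,0.082],"spin":0.001},
  {"gripper":0.0,"slide":[-0.0004,0,0.089],"spin":0.001},
  {"gripper":0.0,"slide":[-0.0004,0,0.093],"spin":0.001},
  {"gripper":0.0,"slide":[-0.0004,0,0.095],"spin":0.001},
  {"gripper":0.0,"slide":[-0.0004,0,0.095],"spin":0.001},
])

```text
time_s: 29.3
ee_pos: [0.4743, 0.0341, 0.2613]
eef_rot: [3.141, -0.0, 1.544]
force: [-0.2, 0.8, -5.5]
grip_width: 0.0296
grip_force: 40.0
```

```bash
python3 - <<'E'
from h import *
st();held()
e=rw(.0425,.09);to(e[0],e[1]+.0005,.080,1.545)
E
```

```text
tcp [0.4743 0.0341 0.2613] yaw 1.544 t 29.3 F [-0.2  0.8 -5.5]
held 0.14 5876 (array([-0.4,  0.2]), array([30.8, 54.5]), 1.5) 0.1571
held 0.225 7227 (array([ 8.3, 11.1]), array([ 97.6, 113.6]), 90.0) 0.2374
slide [0.0009, 0.15, 0.0016] spin -0.0011 rows 3 q6 0.02
```

Call:
jog_arm([
  {"gripper":0.0,"slide":[0.0006,0,0.0015],"spin":0},
  {"gripper":0.0,"slide":[0.0006,0.01,0.0015],"spin":0},
  {"gripper":0.0,"slide":[0.0006,0.025,0.0015],"spin":0},
  {"gripper":0.0,"slide":[0.0006,0.04,0.0015],"spin":0},
  {"gripper":0.0,"slide":[0.0006,0.05,0.0015],"spin":0},
  {"gripper":0.0,"slide":[0.0006,0.05,0.0015],"spin":0},
])

```text
time_s: 29.95
ee_pos: [0.525, 0.0333, 0.2605]
eef_rot: [3.14, -0.0, 1.544]
force: [2.7, -0.6, 2.5]
grip_width: 0.0299
grip_force: 40.0
```

```bash
python3 - <<'E'
from h import *
st();held()
e=rw(.0425,.09);to(e[0],e[1]+.0005,.080,1.545)
E
```

```text
tcp [0.525  0.0333 0.2605] yaw 1.5438 t 29.95 F [ 2.7 -0.6  2.5]
held 0.14 5866 (array([-0.4,  0.3]), array([54.8, 30.6]), 89.8) 0.1568
held 0.225 7370 (array([-0.6, 11.1]), array([ 97.7, 130.4]), 90.0) 0.2367
slide [0.0004, 0.0995, 0.0009] spin -0.0013 rows 2 q6 0.02
```

Call:
jog_arm([
  {"gripper":0.0,"slide":[0.0003,0.015,0],"spin":0},
  {"gripper":0.0,"slide":[0.0003,0.03,0],"spin":0},
  {"gripper":0.0,"slide":[0.0003,0.045,0],"spin":0},
  {"gripper":0.0,"slide":[0.0003,0.06,0],"spin":0},
  {"gripper":0.0,"slide":[0.0003,0.075,0],"spin":0},
  {"gripper":0.0,"slide":[0.0003,0.09,0],"spin":0},
  {"gripper":0.0,"slide":[0.0003,0.1,0],"spin":0},
  {"gripper":0.0,"slide":[0.0003,0.1,0],"spin":0},
])

```text
time_s: 30.8
ee_pos: [0.6249, 0.0308, 0.2603]
eef_rot: [3.14, -0.0, 1.544]
force: [1.4, -0.2, 1.9]
grip_width: 0.0299
grip_force: 40.0
```

```bash
python3 - <<'E'
from h import *
st();held()
e=rw(.0425,.09);to(e[0],e[1]+.0005,.080,1.545)
for n in ("wrist","top"): catches(n)
E
```

```text
tcp [0.6249 0.0308 0.2603] yaw 1.5437 t 30.8 F [ 1.4 -0.2  1.9]
held 0.14 6206 (array([-32. ,   0.8]), array([54.3, 93.5]), 89.7) 0.1566
held 0.225 13358 (array([-10.7,  -6. ]), array([108. , 149.8]), 90.0) 0.234
slide [0.0001, -0.0003, 0.0003] spin -0.0012 rows 1 q6 0.02
wrist catch 1 [None, None, None, None, None, None, None]
wrist catch 2 [None, None, None, None, 23, 20, None]
wrist catch 3 [45, 39, 164, 170, 173, 172, 173]
top catch 1 [None, None, None, None, None, None, None]
top catch 2 [408, 406, 407, 405, 403, 399, 396]
top catch 3 [425, 426, 412, 405, 401, 18, 7]
```

Call:
jog_arm([
  {"gripper":0.07,"slide":[0,0,0],"spin":0},
  {"gripper":0.07,"slide":[0,0,0],"spin":0},
  {"gripper":0.07,"slide":[0,0,0],"spin":0},
  {"gripper":0.07,"slide":[0,0,0],"spin":0},
  {"gripper":0.07,"slide":[0,0,-0.04],"spin":0},
  {"gripper":0.07,"slide":[0,0,-0.09],"spin":0},
  {"gripper":0.07,"slide":[0,0,-0.14],"spin":0},
  {"gripper":0.07,"slide":[0,0,-0.16],"spin":0},
])

```text
time_s: 31.75
ee_pos: [0.6238, 0.0309, 0.4247]
eef_rot: [3.135, -0.0, 1.544]
force: [0.1, -0.1, 0.7]
grip_width: 0.0699
grip_force: 0.0
```

```bash
python3 - <<'E'
from h import *
st()
for n in ("wrist","scene","top"):
    print(n);p,X=cloud(n);ftop(p,X)
catches("wrist");catches("scene")
to(.46,-.43,.235,1.545)
E
```

```text
tcp [0.6238 0.0309 0.4247] yaw 1.5439 t 31.75 F [ 0.1 -0.1  0.7]
wrist
tube [625.6  29.8] [30.7 29.5] 88.0 rack [0.0438] [0.0893] z 0.1036
tube [622.5 -59.9] [30.7 29.6] 89.2 rack [0.043] [-0.0004] z 0.1035
scene
tube [ 622.5 -149.9] [31.8 32.8] 88.7 rack [0.0453] [-0.0904] z 0.1029
tube [623.7 -60.5] [31.4 33. ] 88.2 rack [0.0442] [-0.001] z 0.103
tube [626.4  29.7] [30.  34.5] 88.4 rack [0.0446] [0.0893] z 0.1031
top
wrist catch 1 [45, 39, 33, 29, 24, 19, 15]
wrist catch 2 [45, 39, 34, 29, 24, 19, 6]
wrist catch 3 [45, 38, 327, 331, 336, 339, 339]
scene catch 1 [44, 39, 34, 28, 25, 20, None]
scene catch 2 [44, 39, 34, 29, 24, 20, 536]
scene catch 3 [44, 41, 360, 334, 351, 24, 338]
slide [-0.4651, -0.1516, 0.003] spin -0.0012 rows 10 q6 0.02
```

Call:
jog_arm([
  {"gripper":0.06,"slide":[-0.4651,-0.1516,0],"spin":0},
  {"gripper":0.06,"slide":[-0.4651,-0.1516,0],"spin":0},
  {"gripper":0.06,"slide":[-0.4651,-0.1516,0],"spin":0},
  {"gripper":0.06,"slide":[-0.4651,-0.1516,0],"spin":0},
  {"gripper":0.06,"slide":[-0.4651,-0.1516,0],"spin":0},
  {"gripper":0.06,"slide":[-0.4651,-0.1516,0],"spin":0},
  {"gripper":0.06,"slide":[-0.4651,-0.1516,0],"spin":0},
  {"gripper":0.06,"slide":[-0.4651,-0.1516,0],"spin":0},
])

```text
time_s: 32.8
ee_pos: [0.4889, -0.3478, 0.4174]
eef_rot: [-3.139, -0.002, 1.544]
force: [1.3, -0.8, 0.5]
grip_width: 0.0598
grip_force: 0.0
```

Call:
jog_arm([
  {"gripper":0.06,"slide":[0,0,0],"spin":0},
  {"gripper":0.06,"slide":[0,0,0],"spin":0},
  {"gripper":0.06,"slide":[0,0,0],"spin":0},
])

```text
time_s: 33.1
ee_pos: [0.4904, -0.3451, 0.4183]
eef_rot: [-3.14, -0.001, 1.545]
force: [-1.2, 0.7, -0.0]
grip_width: 0.0604
grip_force: 0.0
```

```bash
cat >> h.py <<'E'
def bar(n,cx,cy,z0,z1):
    p,X=cloud(n);m=((X[...,2]>z0)&(X[...,2]<z1)&(abs(X[...,0]-cx)<.05)&(abs(X[...,1]-cy)<.22)&(sat(p)<60)).astype(np.uint8)
    _,l,s,_=cv2.connectedComponentsWithStats(m);q=X[l==1+np.argmax(s[1:,4])]
    ys=np.arange(q[:,1].min()+.01,q[:,1].max()-.01,.01);mx=[np.median(q[abs(q[:,1]-y)<.006,0]) for y in ys]
    a,b=np.polyfit(ys,mx,1);print(n,"bar x=%.4f + %.4f*(y-cy)"%(b+a*cy,a),"y",np.percentile(q[:,1],[.2,99.8]).round(4),"z",np.median(q[:,2]).round(4),len(q))
E
python3 - <<'E'
from h import *
st();bar("wrist",.46,-.43,.02,.03);bar("scene",.46,-.43,.02,.03)
to(.4605,-.43,.0235,1.545)
E
```

```text
tcp [ 0.4904 -0.3451  0.4183] yaw 1.5447 t 33.1 F [-1.2  0.7 -0. ]
wrist bar x=0.4621 + 0.0292*(y-cy) y [-0.5461 -0.2661] z 0.0254 4761
scene bar x=0.4653 + 0.0262*(y-cy) y [-0.549  -0.2656] z 0.0257 1180
slide [-0.0861, -0.0278, 0.2154] spin 0.0006 rows 5 q6 -0.65
```

Call:
jog_arm([
  {"gripper":0.06,"slide":[-0.043,-0.0135,0],"spin":0},
  {"gripper":0.06,"slide":[-0.086,-0.027,0.02],"spin":0},
  {"gripper":0.06,"slide":[-0.086,-0.027,0.065],"spin":0},
  {"gripper":0.06,"slide":[-0.086,-0.027,0.11],"spin":0},
  {"gripper":0.06,"slide":[-0.086,-0.027,0.155],"spin":0},
  {"gripper":0.06,"slide":[-0.086,-0.027,0.19],"spin":0},
  {"gripper":0.06,"slide":[-0.086,-0.027,0.215],"spin":0},
  {"gripper":0.06,"slide":[-0.086,-0.027,0.215],"spin":0},
])

```text
time_s: 34.0
ee_pos: [0.4612, -0.43, 0.2018]
eef_rot: [-3.14, -0.002, 1.545]
force: [-0.7, 0.4, 0.0]
grip_width: 0.0603
grip_force: 0.0
```

Call:
jog_arm([
  {"gripper":0.06,"slide":[0,0,0],"spin":0},
  {"gripper":0.0,"slide":[0,0,0],"spin":0},
  {"gripper":0.0,"slide":[0,0,0],"spin":0},
  {"gripper":0.0,"slide":[0,0,0],"spin":0},
  {"gripper":0.0,"slide":[0,0,0],"spin":0},
  {"gripper":0.0,"slide":[0,0,0],"spin":0},
  {"gripper":0.0,"slide":[0,0,0],"spin":0},
  {"gripper":0.0,"slide":[0,0,0],"spin":0},
], squeeze=45)

```text
time_s: 34.8
ee_pos: [0.4606, -0.4312, 0.2044]
eef_rot: [3.141, 0.0, 1.544]
force: [-0.2, 0.3, 2.0]
grip_width: 0.0247
grip_force: 45.0
```

```bash
python3 -c "
from h import *
st();print(telemetry.get_obs()['grip_width'],telemetry.get_obs()['grip_force']);bar('scene',.46,-.43,.02,.03)
to(.5442,-.054,.19,1.545)"
```

```text
tcp [ 0.4606 -0.4312  0.2044] yaw 1.5437 t 34.8 F [-0.2  0.3  2. ]
0.024697706702835096 45.00006079673767
scene bar x=0.4641 + 0.0417*(y-cy) y [-0.4432 -0.2654] z 0.0255 784
slide [0.3793, 0.0733, -0.1656] spin -0.0013 rows 9 q6 -0.78
```

Call:
jog_arm([
  {"gripper":0.0,"slide":[0,0,-0.03],"spin":0},
  {"gripper":0.0,"slide":[0,0,-0.07],"spin":0},
  {"gripper":0.0,"slide":[0,0,-0.1],"spin":0},
  {"gripper":0.0,"slide":[0.03,0.006,-0.1],"spin":0},
  {"gripper":0.0,"slide":[0.07,0.014,-0.1],"spin":0},
  {"gripper":0.0,"slide":[0.115,0.023,-0.1],"spin":0},
  {"gripper":0.0,"slide":[0.16,0.031,-0.1],"spin":0},
  {"gripper":0.0,"slide":[0.2,0.039,-0.1],"spin":0},
])

```text
time_s: 35.65
ee_pos: [0.505, -0.2303, 0.3039]
eef_rot: [-3.141, -0.0, 1.544]
force: [0.3, -0.2, -2.5]
grip_width: 0.025
grip_force: 45.0
```

Call:
jog_arm([
  {"gripper":0.0,"slide":[0.04,0.008,0],"spin":0},
  {"gripper":0.0,"slide":[0.085,0.0165,0],"spin":0},
  {"gripper":0.0,"slide":[0.125,0.025,0],"spin":0},
  {"gripper":0.0,"slide":[0.155,0.031,0],"spin":0},
  {"gripper":0.0,"slide":[0.174,0.0345,0],"spin":0},
  {"gripper":0.0,"slide":[0.174,0.0345,0],"spin":0},
  {"gripper":0.0,"slide":[0.174,0.0345,0],"spin":0},
  {"gripper":0.0,"slide":[0.174,0.0345,0],"spin":0},
])

```text
time_s: 36.45
ee_pos: [0.544, -0.0602, 0.3041]
eef_rot: [-3.141, 0.0, 1.543]
force: [1.0, -0.8, -2.6]
grip_width: 0.0247
grip_force: 45.0
```

```bash
python3 -c "
from h import *
st();print(telemetry.get_obs()['grip_width'],telemetry.get_obs()['grip_force']);bar('wrist',.545,-.057,.11,.16);bar('scene',.545,-.057,.11,.16)
e=rw(-.035,0);to(e[0],e[1],.0744,1.545)"
```

```text
tcp [ 0.544  -0.0602  0.3041] yaw 1.543 t 36.45 F [ 1.  -0.8 -2.6]
0.02469284816123332 44.99653458595276
wrist bar x=0.5444 + 0.0288*(y-cy) y [-0.1004  0.0759] z 0.1252 21777
scene bar x=0.5537 + 0.0246*(y-cy) y [-0.2243  0.1049] z 0.1247 2259
slide [0.0027, 0.0004, 0.0498] spin -0.0024 rows 1 q6 -0.15
```

Call:
jog_arm([
  {"gripper":0.0,"slide":[0.0025,0.0003,0.02],"spin":-0.001},
  {"gripper":0.0,"slide":[0.0025,0.0003,0.035],"spin":-0.001},
  {"gripper":0.0,"slide":[0.0025,0.0003,0.043],"spin":-0.001},
  {"gripper":0.0,"slide":[0.0025,0.0003,0.047],"spin":-0.001},
  {"gripper":0.0,"slide":[0.0025,0.0003,0.0495],"spin":-0.001},
  {"gripper":0.0,"slide":[0.0025,0.0003,0.0495],"spin":-0.001},
  {"gripper":0.0,"slide":[0.0025,0.0003,0.0495],"spin":-0.001},
])

```text
time_s: 37.25
ee_pos: [0.5447, -0.0569, 0.2553]
eef_rot: [3.141, 0.0, 1.545]
force: [1.5, -0.7, -2.6]
grip_width: 0.0244
grip_force: 45.0
```

```bash
python3 -c "
from h import *
st();bar('scene',.545,-.057,.07,.085);e=rw(-.035,0);to(e[0],e[1],.0744,1.545);catches('scene')"
```

```text
tcp [ 0.5447 -0.0569  0.2553] yaw 1.5447 t 37.25 F [ 1.5 -0.7 -2.6]
scene bar x=0.5517 + 0.0155*(y-cy) y [-0.2206  0.1081] z 0.0761 1508
slide [-0.0006, -0.0001, 0.0009] spin -0.0002 rows 1 q6 -0.14
scene catch 1 [376, 372, 34, 60, 67, 346, 330]
scene catch 2 [175, 176, 236, 252, 243, 248, 347]
scene catch 3 [None, 76, 74, 51, 56, 19, None]
```

Bar is within 1 mm of seated height and inside the notches. Release and retreat.

Call:
jog_arm([
  {"gripper":0.0,"slide":[0,0,0.0008],"spin":0},
  {"gripper":0.045,"slide":[0,0,0.0008],"spin":0},
  {"gripper":0.045,"slide":[0,0,0.0008],"spin":0},
  {"gripper":0.045,"slide":[0,0,0.0008],"spin":0},
  {"gripper":0.045,"slide":[0,0,0],"spin":0},
  {"gripper":0.045,"slide":[0,0,-0.03],"spin":0},
  {"gripper":0.045,"slide":[0,0,-0.08],"spin":0},
  {"gripper":0.045,"slide":[0,0,-0.13],"spin":0},
])

```text
time_s: 38.15
ee_pos: [0.5443, -0.0568, 0.3862]
eef_rot: [-3.14, -0.0, 1.545]
force: [1.0, -0.3, 1.1]
grip_width: 0.045
grip_force: 0.0
```

Call:
jog_arm([
  {"gripper":0.06,"slide":[0.02,0,-0.04],"spin":0},
  {"gripper":0.06,"slide":[0.03,0,-0.04],"spin":0},
  {"gripper":0.06,"slide":[0.03,0,-0.04],"spin":0},
  {"gripper":0.06,"slide":[0.03,0,-0.04],"spin":0},
])

```text
time_s: 38.55
ee_pos: [0.5453, -0.0269, 0.4233]
eef_rot: [-3.139, -0.0, 1.545]
force: [0.5, -0.0, -0.0]
grip_width: 0.0597
grip_force: 0.0
```

```bash
python3 - <<'E'
from h import *
st();print("seat",rw(-.035,0))
bar('wrist',.545,-.057,.07,.085);bar('scene',.545,-.057,.07,.085);catches('scene','s9');catches('wrist','w9')
p,X=cloud("wrist");ftop(p,X);p,X=cloud("scene");ftop(p,X)
E
```

```text
tcp [ 0.5453 -0.0269  0.4233] yaw 1.5452 t 38.55 F [ 0.5 -0.  -0. ]
seat [ 0.54451138 -0.0575076 ]
wrist bar x=0.5454 + 0.0261*(y-cy) y [-0.195   0.1082] z 0.0754 7131
scene bar x=0.5486 + 0.0224*(y-cy) y [-0.2204  0.108 ] z 0.0754 1735
scene catch 1 [None, 76, 35, 58, 54, 18, None]
scene catch 2 [None, 76, 35, 373, 373, 466, 460]
scene catch 3 [None, 75, 74, 33, 58, 19, None]
wrist catch 1 [45, 76, 76, 76, 23, 20, 6]
wrist catch 2 [45, 76, 76, 76, 23, 19, 293]
wrist catch 3 [45, 76, 75, 75, 23, 19, 6]
tube [625.6  30. ] [29.6 30.4] 88.5 rack [0.0438] [0.0895] z 0.1036
tube [622.4 -59.5] [29.6 30.5] 88.2 rack [0.0429] [-0.] z 0.1036
tube [ 622.4 -149.8] [30.6 31.6] 89.3 rack [0.0452] [-0.0903] z 0.1029
tube [624.3 -60.7] [30.9 31. ] 89.1 rack [0.0448] [-0.0012] z 0.1032
tube [627.4  29.6] [29.7 31.6] 87.8 rack [0.0456] [0.0892] z 0.1032
```

View pics/s9.png

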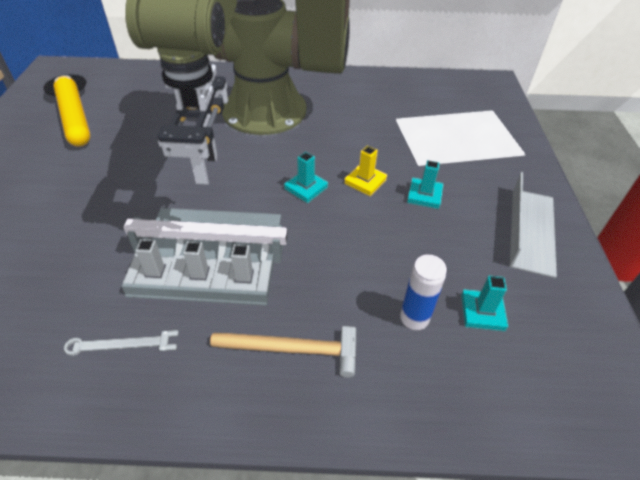

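View pics/w9.png

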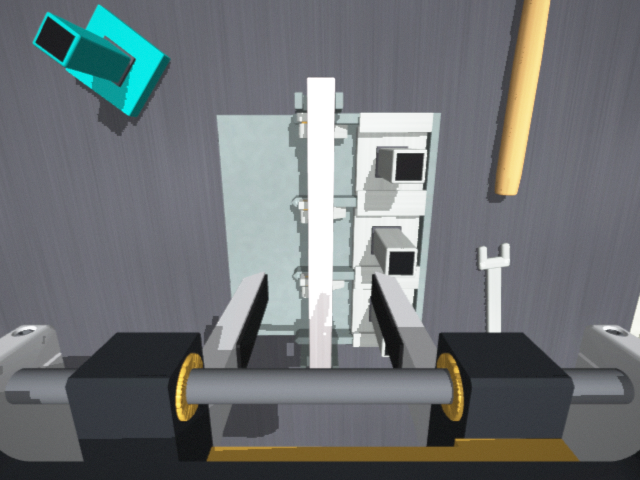

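The scene image shows the three feet in their lanes at (150,258), (196,260) and (242,262), with the bar seated across both supports. The wrist image shows the bar square at x≈320 and the catches down. Bar top is at 0.0754 and all catch profiles match the rest position.

```bash
python3 -c "
from station import workorder
print(workorder.hand_in())"
```

```text
the job is handed in; nothing more can be done
None
```

Job handed in at about 39 s of robot time. By the cameras, all three grey feet are home with their catches down and the bar is seated in both notches, but the hand-in call returned no verdict.

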